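# Sort the rinsed shells and rock the stuck periwinkle out of the bottle

### The arm

A 7-joint arm with a two-finger parallel gripper is mounted at the origin on the work surface. World frame = base frame: x ahead of the robot, y to its left, z up, the work surface at z = 0. Lengths are in mm, angles in rad, forces in N, time in s.
With the tool pointing down it reaches from about 425 to 875 mm from the base axis. Payload 8.4 kg.
Tool frame: the origin (TCP) lies at the very end of the fingers, on their centre line; the grasp point (between the pads) lies 19 mm behind it (robot.pinch_z is the distance from the TCP to the grasp point, in mm); z points along the fingers, y is the line along which they close (so a half turn about z gives the same grasp; the last joint's range is limited). The gripper opens to 85 mm and grips with 20 to 120 N. Pads are 22 mm wide; open, the fingers measure 114 mm over their backs; the gripper's body (76 mm by 85 mm) begins 54 mm behind the grasp point. The pads swing forward as they close: fully open they stand 13 mm farther back than shut.
Start: joints at [-1.446, 0.333, 0.04, 1.465, -0.013, 1.343, -0.059], TCP at [144.262, 633.76, 231.308] pointing down, gripper open.
Joint ranges: [-2.58, 2.58], [-0.38, 2.09], [-1.3, 1.39], [0.25, 2.4], [-1.5, 4.64], [0.08, 2.09], [-2.65, 2.65]. Speed limits (rad/s): [2.22, 2.22, 2.79, 2.79, 3.14, 3.14, 3.14].

### API

Orientations are given as a 3x3 rotation matrix whose columns are the frame's x, y, z axes.
In Python, from rig import robot, cams, ticket gives the robot as it stands.
- The arm moves only by the tool arm_command, never from a script. Its argument "motion" is a list of rows, each an object with "travel": the shift along the tool's x, y, z as a fraction of full scale, a list of three; "rot": the turn, a rotation vector about the tool's x, y, z as a fraction of full scale, a list of three; "grip": the opening, from 0 (shut) to 1 (fully open). A call has 1 to 20 rows; each row shifts and turns the commanded pose from where the row before left it, along the tool's axes as they then stand; what a row does not reach is not made up. Full scale, the value 1, is 5 cm for a shift and 0.1 rad for a turn. A row lasts 1/10 s, in which the tool goes at most 50 mm and 8.59 degrees, less where a joint would pass 70% of its speed; a pose out of reach is approached as far as the arm can. A call with a number of a shift or a turn outside -1 to 1 is refused whole. A call with a gripper value outside its range is refused whole. The fingers move at their own pace and stop on an object; the grip force is fixed at half the most. Time passes only in rows, so rows that do not move let the fingers close. It gives the time, the measured TCP pose, the force, the opening and the grip force at its end, in the units of the state.
- robot.read_state(): the state, without advancing time (a new reading comes with each control period).
- cams.read_camera(name): name is "scene" or "side" or "wrist"; returns the picture (384x512x3 uint8, red, green, blue); there is no depth.
- cams.camera_info(name): a dict with "mtx" (3x3 intrinsics, pixels), "k1" (the pictures are not rectified: a ray, as slopes to the right and down, at radius r is drawn at 1 + k1 r^2 times it, then the intrinsics apply), "cam_to_world" (4x4, takes a point from camera to world coordinates); the wrist camera has in their place "hand_eye" (4x4, takes a point from camera to tool coordinates, whose origin is the TCP and whose axes are the flange's). Camera axes: x right, y up, looking along -z (the intrinsics and any distortion apply to the point x, -y, -z); pixel columns grow to the right and rows downward; lengths in mm; the calibration is good to about 2 mm. A picture is of the moment at which its call begins: read the wrist's pose just before it. camera_info takes no time and is no camera call.
- ticket.hand_in(): hands the job in; it is judged then, once.
The state is a dict: "t": time; "qpos": joint angles; "joint_velocities": joint speeds; "effort": joint torques, N m; "tool_pos": TCP position; "tcp_rot": TCP orientation; "contact_force": force on the tool from outside, world axes, zero at the start; "ft_torque": the same for the moment, N m; "grip_width": finger opening in mm; "finger_force": force on a finger pad.
Only numpy, scipy, OpenCV 4.12 (cv2) and the standard library are available. Lean on these libraries where they do the work, as an engineer would, in place of code of your own. Each camera call takes 0.05 s, during which the arm holds its last target. There are 200 camera calls.

### The job

Sort all the rinsed shells: scallop shells into the rectangular foam box, snail shells into the round bowl. The bowl must also get the little periwinkle that hangs in the pinched neck of the upside-down bottle: lift the bottle out of its drain stand, hold it over the bowl and rock it from side to side until the periwinkle drops out, then put the bottle back in the stand, upside down as it was. Leave the mug, the jar and the knife where they are.

Things in the scene. Friction and masses are not known exactly. Their poses are not given: they have to be found in the camera images.
- stand: Fixed aluminium drain stand on four posts, 88 x 70 mm. The bottle's shoulders rest on its plate, 80 mm above the counter, which has a window 44 mm (x) by 38 mm (y) for the neck; a kerb 8 mm high runs round the plate, leaving a recess 76 mm (x) by 60 mm (y). Origin: under the centre, at counter height; z up.
- bottle: Clear flat flask, upside down in the stand. Origin: centre of its mouth (at the bottom); z points up to its foot. Neck: the lowest 68 mm, 31 (x) by 19 mm (y) outside, open below; body above it 58 (x) by 40 (y) by 90 mm tall: its top is 158 mm above the mouth. When home the mouth is 12 mm above the counter, axes parallel to the stand's. 150 g.
- bottle_neck (a point): Middle of the bottle's neck, 34 mm above the mouth, bottle's axes. Inside (27 x 15 mm) three white ledges stick out 11.5 mm: 50 mm above the mouth from the -x wall, 32 mm from +x, 14 mm from -x, each 5 degrees down to its wall. Leaning 40 degrees +x side down, then -x, then +x, half a second or more each, lets the snail roll from ledge to ledge and out; below 25 degrees it may stay.
- winkle: Small round brown periwinkle (snail shell), a ball of 13 mm diameter, 10 g, at the start on the top ledge in the bottle's neck. Origin: its centre. It does not roll on the level.
- box: Fixed white rectangular foam box, open above, 200 mm (x) by 160 mm (y), 60 mm tall, walls and floor 12 mm thick. Origin: centre of its underside. For the scallop shells.
- bowl: Fixed grey round bowl, open above, 190 mm across the rim, about 160 mm across its flat inside floor, 55 mm tall, wall 4 mm, floor 5 mm. Origin: centre of its underside. For the snail shells.
- scallop1: Half scallop shell, pale tan and ribbed, lying dome up: a disc 48 mm across, its rim upright for the lowest 9 mm, then a dome 30 mm across to 16 mm height. Two small ears (26 mm wide across y) stick out to 30 mm from the middle on its -x side, so grip it across y. Origin: centre of the underside; z up. 35 g. May be absent.
- scallop2: Half scallop shell, pale tan and ribbed, lying dome up: a disc 48 mm across, its rim upright for the lowest 9 mm, then a dome 30 mm across to 16 mm height. Two small ears (26 mm wide across y) stick out to 30 mm from the middle on its -x side, so grip it across y. Origin: centre of the underside; z up. 35 g. May be absent.
- scallop3: Half scallop shell, pale tan and ribbed, lying dome up: a disc 48 mm across, its rim upright for the lowest 9 mm, then a dome 30 mm across to 16 mm height. Two small ears (26 mm wide across y) stick out to 30 mm from the middle on its -x side, so grip it across y. Origin: centre of the underside; z up. 35 g. May be absent.
- scallop4: Half scallop shell, pale tan and ribbed, lying dome up: a disc 48 mm across, its rim upright for the lowest 9 mm, then a dome 30 mm across to 16 mm height. Two small ears (26 mm wide across y) stick out to 30 mm from the middle on its -x side, so grip it across y. Origin: centre of the underside; z up. 35 g. May be absent.
- turban1: Turban snail shell, brown, standing on its wide end like a squat stepped cone: 40 mm across for the lowest 18 mm, narrowing to 24 mm above, 43 mm tall. Origin: centre of the underside; z up. 40 g. May be absent.
- turban2: Turban snail shell, brown, standing on its wide end like a squat stepped cone: 40 mm across for the lowest 18 mm, narrowing to 24 mm above, 43 mm tall. Origin: centre of the underside; z up. 40 g. May be absent.
- turban3: Turban snail shell, brown, standing on its wide end like a squat stepped cone: 40 mm across for the lowest 18 mm, narrowing to 24 mm above, 43 mm tall. Origin: centre of the underside; z up. 40 g. May be absent.
- turban4: Turban snail shell, brown, standing on its wide end like a squat stepped cone: 40 mm across for the lowest 18 mm, narrowing to 24 mm above, 43 mm tall. Origin: centre of the underside; z up. 40 g. May be absent.
- mug: White mug, 76 mm across, 85 mm tall, not to be disturbed. Origin: centre of its underside.
- jar: Red jar, 68 mm across, 100 mm tall, not to be disturbed. Origin: centre of its underside.
- knife: Shucking knife lying flat, wooden handle 22 mm thick, 160 mm long along its x, not to be disturbed. Origin: at counter height under its middle.
There are look-alikes about, which are no part of the job. Leave any green or orange look-alike of the scallop1 alone.

How it is judged (in metres and radians):
On the way, in this order (a step that is already met when the one before it is completed fails the run):
1. the bottle is lifted out of its stand with the periwinkle still in its neck (height (world z) of bottle above 0.09 m and distance between winkle and bottle below 0.07 m), for 0.1 s.
2. the periwinkle has come out of the bottle and lies in the bowl (horizontal distance between winkle and bowl below 0.088 m and height (world z) of winkle below 0.052 m and distance between winkle and bottle above 0.02 m), for 0.2 s.
At the end, for the whole second after the job is handed in: Periwinkle and turban shells lie in the bowl (centre within 88 mm of its axis, below the rim), scallop shells in the foam box (centre inside its walls, below the rim), all at rest; the bottle is home in the stand (within 12 mm, upright within 0.1 rad, shoulders on the plate) (horizontal distance between each of winkle, turban1, turban2, turban3, turban4 and bowl below 0.088 m and height (world z) of each of winkle, turban1, turban2, turban3, turban4 below 0.052 m and linear speed of each of winkle, bottle, scallop1, scallop2, scallop3, scallop4, turban1, turban2, turban3, turban4 below 0.03 m/s and horizontal distance between bottle and stand below 0.012 m and angle between bottle's own z axis and vertical below 0.1 rad and height (world z) of bottle between 0.006 and 0.018 m and x of scallop1 in the frame of box between -0.088 and 0.088 m and y of scallop1 in the frame of box between -0.068 and 0.068 m and height (world z) of each of scallop1, scallop2, scallop3, scallop4 below 0.055 m and x of scallop2 in the frame of box between -0.088 and 0.088 m and y of scallop2 in the frame of box between -0.068 and 0.068 m and x of scallop3 in the frame of box between -0.088 and 0.088 m and y of scallop3 in the frame of box between -0.068 and 0.068 m and x of scallop4 in the frame of box between -0.088 and 0.088 m and y of scallop4 in the frame of box between -0.068 and 0.068 m); the robot touches nothing.
It fails at once if the mug is pushed more than 3 cm (distance of mug from where it was at the start of the episode above 0.03 m).
It fails at once if the jar is pushed more than 3 cm (distance of jar from where it was at the start of the episode above 0.03 m).
It fails at once if the knife is pushed more than 3 cm (distance of knife from where it was at the start of the episode above 0.03 m).
Of scallop1, turban1, scallop2, turban2, scallop3, turban3, scallop4, turban4 only 6 to 8 are there at a start; the rules pass over those that are not, and their reading is None.
At some moment in a run one of scallop1, turban1, scallop2, turban2, scallop3, turban3, scallop4, turban4 may be knocked a few centimetres aside while the robot is not near it.
It also fails if it takes over 210 s, if anything falls off the work surface, if the arm or the gripper's body presses on something with over 40 N, if the wrist force passes 120 N, or if a joint passes its speed limit or range.

## Working session

There is one attempt and no reset: what is moved stays moved. The work goes in short steps, Python scripts to look and compute and a tool call to move; the robot and the scene stay as the last step left them, time stands still between calls to the robot, and variables do not carry over. Pictures are saved under pics/ and viewed, at most 14 in all, crops included, and the job is handed in when it is done.

Besides the shell and the picture viewer there is one more tool, called after ">>>" as name([rows], argument=value, ...), one row to a line, values as JSON. arm_command: Moves the arm, as the interface text tells. Shift numbers are shares of 5 cm and turn numbers shares of 0.1 rad, none past 1 either way. Its arguments: {"type":"object","properties":{"motion":{"type":"array"}},"required":["motion"]}

```bash
ls; mkdir -p pics; python3 - <<'E'
from rig import robot,cams
import cv2,numpy as np
s=robot.read_state();print(s['t'],s['tool_pos'],np.round(s['tcp_rot'],3).tolist(),s['grip_width'])
for n in ['scene','side','wrist']:
    im=cams.read_camera(n);cv2.imwrite(f'pics/{n}0.png',im[:,:,::-1])
    print(n,{k:np.round(v,3).tolist() for k,v in cams.camera_info(n).items()})
E
```

```text
pics
0.0 [144.16934089 633.33350206 230.43009246] [[-0.975, 0.222, -0.0], [0.222, 0.975, -0.002], [-0.0, -0.002, -1.0]] 85.2499049672235
scene {'mtx': [[415.244, 0.0, 255.602], [0.0, 415.244, 193.378], [0.0, 0.0, 1.0]], 'k1': 0.029, 'cam_to_world': [[-0.652, -0.426, 0.627, 1273.702], [0.758, -0.339, 0.557, 604.406], [-0.025, 0.839, 0.544, 666.702], [0.0, 0.0, 0.0, 1.0]]}
side {'mtx': [[425.945, 0.0, 247.647], [0.0, 425.945, 196.301], [0.0, 0.0, 1.0]], 'k1': -0.095, 'cam_to_world': [[0.79, 0.331, -0.515, 70.302], [-0.612, 0.435, -0.66, -647.198], [0.006, 0.838, 0.546, 639.906], [0.0, 0.0, 0.0, 1.0]]}
wrist {'mtx': [[302.049, 0.0, 253.079], [0.0, 302.049, 194.515], [0.0, 0.0, 1.0]], 'k1': -0.031, 'hand_eye': [[-0.001, 0.947, 0.322, 82.439], [1.0, 0.0, 0.001, -0.112], [0.001, 0.322, -0.947, -143.243], [0.0, 0.0, 0.0, 1.0]]}
```

View pics/scene0.png

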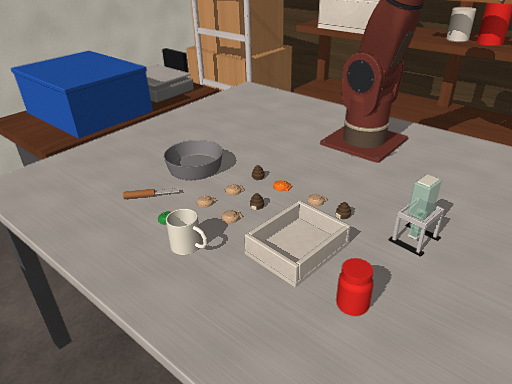

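View pics/side0.png

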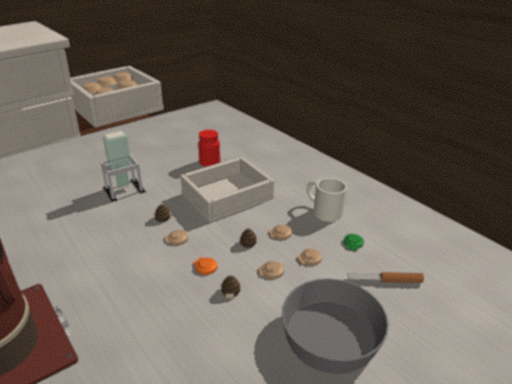

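Scene view: scallops at about (205,201), (233,189), (231,216), (316,200); turbans at (258,172), (257,201), (343,210). There are also orange and green decoys, the bowl at (194,158), the box at (298,242), and the stand with the bottle at (418,215). The side view agrees.

```bash
cat > h.py <<'E'
import numpy as np,cv2
from rig import robot,cams
def pose(n,s=None):
    i=cams.camera_info(n)
    if n!='wrist': return i,np.array(i['cam_to_world'])
    s=s or robot.read_state(); T=np.eye(4);T[:3,:3]=s['tcp_rot'];T[:3,3]=s['tool_pos']
    return i,T@np.array(i['hand_eye'])
def ray(n,uv,P=None):
    i,T=P or pose(n)
    p=cv2.undistortPoints(np.array(uv,float).reshape(-1,1,2),np.array(i['mtx']),np.array([i['k1'],0,0,0.])).reshape(-1,2)
    d=np.c_[p[:,0],-p[:,1],-np.ones(len(p))]@T[:3,:3].T
    return T[:3,3],d
def plane(n,uv,z,P=None):
    o,d=ray(n,uv,P);return o+d*((z-o[2])/d[:,2])[:,None]
def proj(n,X,P=None):
    i,T=P or pose(n);c=(np.atleast_2d(X)-T[:3,3])@T[:3,:3]
    return cv2.projectPoints((c*[1,-1,-1]).reshape(-1,1,3),np.zeros(3),np.zeros(3),np.array(i['mtx']),np.array([i['k1'],0,0,0.]))[0].reshape(-1,2)
def blobs(m,a=25):
    k,l,st,c=cv2.connectedComponentsWithStats(m.astype(np.uint8))
    return [(st[i,4],c[i],l==i) for i in range(1,k) if st[i,4]>=a]
E
python3 - <<'E'
from h import *
for n in ['scene','side']:
    im=cv2.imread(f'pics/{n}0.png');h=cv2.cvtColor(im,cv2.COLOR_BGR2HSV);P=pose(n)
    H,S,V=[h[:,:,i].astype(int) for i in range(3)]
    roi=np.zeros(H.shape,bool)
    roi[140:330,100:480]=1
    if n=='side': roi[:]=0;roi[110:384,90:512]=1
    for nm,m,z in [('tan',(H>3)&(H<22)&(S>50)&(V>125)&~((S>190)),7),('dark',(V<75)&(S>30)&(H<30),20),('red',((H<5)|(H>174))&(S>180),50),('glass',(H>65)&(H<95)&(S>22)&(V>90)&(S<120),150)]:
        for a,c,b in blobs(m&roi,20):
            print(n,nm,a,c.round(),plane(n,c,z,P)[0].round())
    for nm,c,z in ([('bowl rim L',(165,158),55),('bowl rim R',(223,158),55),('mug',(183,248),0),('stand',(418,215),80)] if n=='scene' else [('bowlL',(281,318),55),('bowlR',(385,318),55),('mug',(328,216),0),('knife',(388,277),10)]):
        print(n,nm,plane(n,c,z,P)[0].round())
E
python3 -c "
import cv2
a=cv2.imread('pics/scene0.png')[150:270,380:460];b=cv2.imread('pics/side0.png')[120:210,90:170]
a=cv2.resize(a,None,fx=4.5,fy=4.5,interpolation=2);b=cv2.resize(b,(400,450),interpolation=2)
import numpy as np
o=np.zeros((540,770,3),np.uint8);o[:,:360]=a;o[:450,365:765]=b;cv2.imwrite('pics/st.png',o)"
```

```text
scene tan 145 [233. 190.] [ 539. -138.    7.]
scene tan 177 [138. 193.] [ 728. -344.    7.]
scene tan 171 [315. 200.] [432.  82.   7.]
scene tan 159 [204. 201.] [ 635. -159.    7.]
scene tan 180 [230. 216.] [642. -52.   7.]
scene tan 20 [338. 216.] [458. 172.   7.]
scene dark 53 [380. 142.] [11. 67. 20.]
scene dark 47 [392. 150.] [ 44. 127.  20.]
scene dark 59 [260. 174.] [ 437. -118.   20.]
scene dark 62 [260. 202.] [555. -18.  20.]
scene dark 57 [347. 212.] [448. 191.  20.]
scene dark 28 [407. 246.] [479. 370.  20.]
scene dark 156 [108. 323.] [1059.   20.   20.]
scene red 1694 [355. 287.] [699. 353.  50.]
scene glass 477 [421. 203.] [484. 380. 150.]
scene glass 93 [414. 231.] [585. 409. 150.]
scene bowl rim L [ 591. -379.   55.]
scene bowl rim R [ 478. -234.   55.]
scene mug [804. -57.   0.]
scene stand [430. 364.  80.]
side tan 20 [213. 164.] [694. 324.   7.]
side tan 226 [281. 231.] [637. -54.   7.]
side tan 251 [177. 237.] [426.  81.   7.]
side tan 278 [310. 256.] [ 628. -162.    7.]
side tan 124 [206. 264.] [429. -42.   7.]
side tan 313 [272. 269.] [ 533. -142.    7.]
side tan 213 [403. 274.] [ 745. -330.    7.]
side tan 24 [229. 296.] [ 414. -149.    7.]
side dark 63 [159. 112.] [745. 777.  20.]
side dark 18941 [421. 156.] [1240.  -48.   20.]
side dark 154 [161. 215.] [431. 167.  20.]
side dark 180 [247. 240.] [542. -41.  20.]
side dark 202 [229. 287.] [ 421. -139.   20.]
side red 604 [209. 148.] [699. 355.  50.]
side glass 91 [117. 163.] [372. 251. 150.]
side glass 70 [122. 179.] [351. 174. 150.]
side bowlL [ 429. -286.   55.]
side bowlR [ 574. -401.   55.]
side mug [782. -73.   0.]
side knife [ 710. -315.   10.]
```

View pics/st.png

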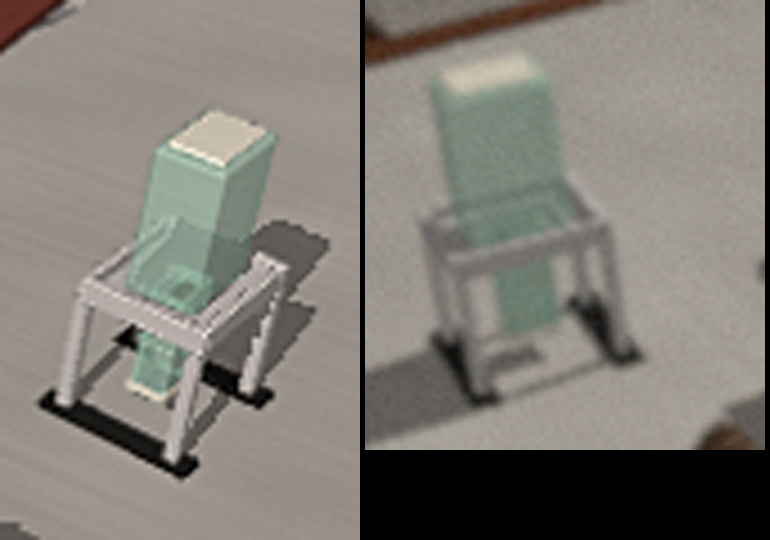

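The crop shows the bottle's white foot at about scene (429,180) and side (115,134), with the neck through the plate. Next I'll get the stand position and work out the move to look at it from above.

```bash
cat >> h.py <<'E'
def go(X,yaw=None,s=None):
    """rows in units to TCP X (mm) ; yaw = angle of tool y axis in world (deg), tool down"""
    s=s or robot.read_state();R=np.array(s['tcp_rot'])
    d=R.T@(np.array(X,float)-s['tool_pos'])/50
    cur=np.degrees(np.arctan2(R[1,1],R[0,1]))
    print('at',np.round(s['tool_pos'],1),'yaw',round(cur,1),'tilt',np.round(R[:2,2],3),'w',round(s['grip_width'],1),'t',round(s['t'],1))
    print('travel units',d.round(3),end=' ')
    if yaw is not None:
        Rt=np.array([[np.sin(np.radians(yaw)),np.cos(np.radians(yaw)),0],[-np.cos(np.radians(yaw)),np.sin(np.radians(yaw)),0],[0,0,-1]])
        best=None
        for f in (1,-1):
            v=cv2.Rodrigues(R.T@(Rt*[f,f,1]))[0].ravel()/0.1
            if best is None or np.abs(v).sum()<np.abs(best).sum(): best=v
        print('rot units',best.round(2),end='')
    print()
E
python3 - <<'E'
from h import *
print(plane('scene',(429.3,180.4),170),plane('side',(115,134.4),170))
a=plane('scene',(429.3,180.4),170)[0]
# feet corners on counter from the crop: (40,402),(190,472),(272,398),(120,335)
print(plane('scene',np.array([(40,402),(190,472),(272,398),(120,335)])/4.5+[380,150],2).round())
go([a[0],a[1],290])
E
```

```text
[[416.16353813 367.36687449 170.        ]] [[418.68406357 366.77890156 170.        ]]
[[460. 319.   2.]
 [464. 404.   2.]
 [378. 414.   2.]
 [375. 327.   2.]]
at [144.2 633.5 230.6] yaw 77.2 tilt [-0.    -0.001] w 86.0 t 0.1
travel units [-6.485 -3.983 -1.182]
```

>>> arm_command([
  {"travel": [-0.7,-0.4,-0.3],"rot": [0,0,0],"grip": 1},
  {"travel": [-0.7,-0.4,-0.3],"rot": [0,0,0],"grip": 1},
  {"travel": [-0.7,-0.4,-0.3],"rot": [0,0,0],"grip": 1},
  {"travel": [-0.7,-0.4,-0.3],"rot": [0,0,0],"grip": 1},
  {"travel": [-0.7,-0.4,0],"rot": [0,0,0],"grip": 1},
  {"travel": [-0.7,-0.4,0],"rot": [0,0,0],"grip": 1},
  {"travel": [-0.7,-0.4,0],"rot": [0,0,0],"grip": 1},
  {"travel": [-0.7,-0.4,0],"rot": [0,0,0],"grip": 1},
  {"travel": [-0.7,-0.4,0],"rot": [0,0,0],"grip": 1},
  {"travel": [0,-0.38,0],"rot": [0,0,0],"grip": 1},
  {"travel": [0,0,0],"rot": [0,0,0],"grip": 1},
])

```text
t: 1.25
tool_pos: [408.5, 366.8, 291.4]
tcp_rot: [[-0.974, 0.226, -0.0], [0.226, 0.974, -0.001], [-0.0, -0.001, -1.0]]
contact_force: [-0.1, -0.1, 0.5]
grip_width: 85.2
finger_force: 0.0
```

```bash
python3 - <<'E'
from h import *
go([417,367,290])
im=cams.read_camera('wrist');cv2.imwrite('pics/w1.png',im[:,:,::-1])
print(proj('wrist',[417,367,170]))
E
```

```text
at [408.5 366.8 291.4] yaw 76.9 tilt [-0.    -0.001] w 85.2 t 1.2
travel units [-0.165  0.042  0.028] 
[[253.73288442 196.57979357]]
```

View pics/w1.png

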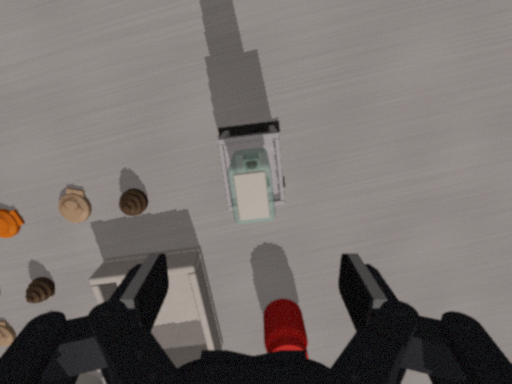

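The wrist view shows the bottle foot as a white rectangle at (253,195), longer along the image's vertical, with the stand's black feet at (250,128). The scallop at (74,205) has its ears pointing up in the image. I'll measure the foot rectangle and the stand.

```bash
python3 - <<'E'
from h import *
im=cv2.imread('pics/w1.png');h=cv2.cvtColor(im,cv2.COLOR_BGR2HSV);P=pose('wrist')
H,S,V=[h[:,:,i].astype(int) for i in range(3)]
print(h[195,253],h[160,240],h[195,210])
m=(V>190);r=np.zeros_like(m);r[150:235,225:285]=1
a,c,b=max(blobs(m&r),key=lambda t:t[0])
ct=cv2.findContours(b.astype(np.uint8),0,2)[0][0];box=cv2.boxPoints(cv2.minAreaRect(ct))
W=plane('wrist',box,170,P)[:,:2]
print(a,c,W.round(1),W.mean(0).round(1))
for i in range(3):
    e=W[i+1]-W[i];print(np.linalg.norm(e).round(1),np.degrees(np.arctan2(e[1],e[0])).round(1))
# body (green + white) for the size check, black feet
r[:]=0;r[110:140,205:295]=1
for a,c,b in blobs((V<60)&r,30):
    ct=cv2.findContours(b.astype(np.uint8),0,2)[0][0];Q=plane('wrist',cv2.boxPoints(cv2.minAreaRect(ct)),3,P)[:,:2];print('feet',Q.round(),Q.mean(0).round())
    for i in range(2): e=Q[i+1]-Q[i];print(np.linalg.norm(e).round(1),np.degrees(np.arctan2(e[1],e[0])).round(1))
E
```

```text
[ 17  23 176] [ 60  10 103] [ 10  16 142]Traceback (most recent call last):
  File "<stdin>", line 6, in <module>
ValueError: max() iterable argument is empty
```

```bash
python3 - <<'E'
from h import *
im=cv2.imread('pics/w1.png');h=cv2.cvtColor(im,cv2.COLOR_BGR2HSV);P=pose('wrist')
H,S,V=[h[:,:,i].astype(int) for i in range(3)]
def rep(nm,m,box,z):
    r=np.zeros_like(m);r[box[0]:box[1],box[2]:box[3]]=1
    a,c,b=max(blobs(m&r),key=lambda t:t[0])
    ct=np.vstack(cv2.findContours(b.astype(np.uint8),0,2)[0])
    Q=plane('wrist',ct.reshape(-1,2),z,P)[:,:2].astype(np.float32)
    W=cv2.boxPoints(cv2.minAreaRect(Q));e=[W[1]-W[0],W[2]-W[1]]
    print(nm,a,c.round(),W.mean(0).round(1),[(np.linalg.norm(x).round(1),np.degrees(np.arctan2(x[1],x[0])).round(1)) for x in e])
rep('foot',(V>163)&(S>14),(150,235,222,285),170)
rep('body',((H>40)&(H<95)&(S>14))|((V>163)&(S>14)),(145,235,222,285),170)
rep('feet',V<60,(110,140,205,295),3)
rep('plate',(V>150)&(S<14),(110,225,205,300),88)
E
```

```text
foot 1324 [252. 196.] [416.6 365.1] [(np.float32(43.8), np.float32(-5.7)), (np.float32(27.7), np.float32(84.3))]
body 2480 [251. 187.] [407.4 366.2] [(np.float32(69.6), np.float32(-5.3)), (np.float32(38.3), np.float32(84.7))]
feet 522 [249. 129.] [374.  369.6] [(np.float32(14.4), np.float32(-6.3)), (np.float32(83.7), np.float32(83.7))]
plate 301 [271. 157.] [409.9 389.1] [(np.float32(69.5), np.float32(-11.5)), (np.float32(15.0), np.float32(78.5))]
```

```bash
python3 - <<'E'
from h import *
go([416.8,365.8,118],84.5)
E
```

```text
at [407.6 368.8 291.4] yaw 77.1 tilt [-0.  0.] w 85.6 t 1.3
travel units [-0.195 -0.018  3.468] rot units [ -1.02 -15.67  -0.  ]
```

```bash
sed -i 's/\[\[np.sin(np.radians(yaw)),np.cos/[[-np.sin(np.radians(yaw)),np.cos/; s/\[-np.cos(np.radians(yaw)),np.sin/[np.cos(np.radians(yaw)),np.sin/' h.py; python3 -c "
from h import *
go([416.8,365.8,118],84.5)"
```

```text
at [407.6 368.8 291.4] yaw 77.1 tilt [-0.  0.] w 85.6 t 1.3
travel units [-0.195 -0.018  3.468] rot units [ 0.  -0.  -1.3]
```

>>> arm_command([
  {"travel": [-0.17,0,0],"rot": [0,0,-0.65],"grip": 1},
  {"travel": [0,0,0.5],"rot": [0,0,-0.65],"grip": 1},
  {"travel": [0,0,0.5],"rot": [0,0,0],"grip": 1},
  {"travel": [0,0,0.1],"rot": [0,0,0],"grip": 1},
])

```text
t: 1.7
tool_pos: [413.7, 368.2, 233.4]
tcp_rot: [[-0.996, 0.092, -0.003], [0.092, 0.996, -0.003], [0.003, -0.003, -1.0]]
contact_force: [0.2, -0.3, -0.5]
grip_width: 85.7
finger_force: 0.0
```

```bash
python3 -c "
from h import *
go([416.8,365.8,118],84.5)"
```

```text
at [413.7 368.2 233.4] yaw 84.7 tilt [-0.003 -0.003] w 85.7 t 1.7
travel units [-0.073 -0.034  2.308] rot units [-0.03 -0.03  0.04]
```

>>> arm_command([
  {"travel": [-0.06,-0.03,0.5],"rot": [0,0,0],"grip": 1},
  {"travel": [0,0,0.5],"rot": [0,0,0],"grip": 1},
  {"travel": [0,0,0.5],"rot": [0,0,0],"grip": 1},
  {"travel": [0,0,0.5],"rot": [0,0,0],"grip": 1},
  {"travel": [0,0,0.28],"rot": [0,0,0],"grip": 1},
  {"travel": [0,0,0],"rot": [0,0,0],"grip": 1},
  {"travel": [0,0,0],"rot": [0,0,0],"grip": 0},
  {"travel": [0,0,0],"rot": [0,0,0],"grip": 0},
  {"travel": [0,0,0],"rot": [0,0,0],"grip": 0},
  {"travel": [0,0,0],"rot": [0,0,0],"grip": 0},
  {"travel": [0,0,0],"rot": [0,0,0],"grip": 0},
  {"travel": [0,0,0],"rot": [0,0,0],"grip": 0},
])

```text
t: 2.9
tool_pos: [418.9, 366.6, 123.5]
tcp_rot: [[-0.996, 0.094, 0.001], [0.094, 0.996, 0.001], [-0.001, 0.001, -1.0]]
contact_force: [-1.3, -1.3, 6.2]
grip_width: 39.3
finger_force: 60.4
```

Grasped: 39 mm wide at 60 N. I'll lift and measure the bowl and box.

>>> arm_command([
  {"travel": [0,0,-0.2],"rot": [0,0,0],"grip": 0},
  {"travel": [0,0,-0.3],"rot": [0,0,0],"grip": 0},
  {"travel": [0,0,-0.3],"rot": [0,0,0],"grip": 0},
  {"travel": [0,0,-0.4],"rot": [0,0,0],"grip": 0},
  {"travel": [0,0,-0.4],"rot": [0,0,0],"grip": 0},
  {"travel": [0,0,-0.4],"rot": [0,0,0],"grip": 0},
  {"travel": [0,0,-0.4],"rot": [0,0,0],"grip": 0},
  {"travel": [0,0,0],"rot": [0,0,0],"grip": 0},
])

```text
t: 3.7
tool_pos: [419.3, 367.0, 245.5]
tcp_rot: [[-0.996, 0.094, 0.003], [0.094, 0.996, 0.004], [-0.003, 0.004, -1.0]]
contact_force: [-0.0, 0.3, -1.4]
grip_width: 39.1
finger_force: 60.7
```

```bash
python3 - <<'E'
from h import *
for n,roi in [('scene',(135,182,160,228)),('side',(275,372,275,392))]:
    im=cv2.imread(f'pics/{n}0.png');h=cv2.cvtColor(im,cv2.COLOR_BGR2HSV)
    S,V=h[:,:,1].astype(int),h[:,:,2].astype(int);P=pose(n)
    m=(V<125)&(S<40);r=np.zeros_like(m);r[roi[0]:roi[1],roi[2]:roi[3]]=1
    a,c,b=max(blobs(m&r),key=lambda t:t[0])
    b=cv2.morphologyEx(b.astype(np.uint8),cv2.MORPH_CLOSE,np.ones((5,5)))
    ct=np.vstack(cv2.findContours(b,0,1)[0]).reshape(-1,2)
    W=plane(n,ct,55,P)[:,:2]
    # rim = silhouette points on the far (top) half; fit a circle of radius 95, far half in image
    for it in range(4):
        sel=ct[:,1]<=np.percentile(ct[:,1],45) if it==0 else (abs(np.linalg.norm(W-x[:2],axis=1)-x[2])<4)
        A=np.c_[2*W[sel],np.ones(sel.sum())];q=np.linalg.lstsq(A,(W[sel]**2).sum(1),rcond=None)[0]
        x=[q[0],q[1],np.sqrt(q[2]+q[0]**2+q[1]**2)]
    print(n,a,ct.min(0),ct.max(0),np.round(x,1),sel.sum())
for c,z in [((302,206),60),((246,244),60),((297,262),60),((348,234),60)]: print('scene box',plane('scene',c,z).round())
for c,z in [((239,162),60),((182,189),60),((212,215),60),((272,188),60)]: print('side box',plane('side',c,z).round())
im=cams.read_camera('side');cv2.imwrite('pics/s2.png',im[:,:,::-1])
s=robot.read_state();print(s['qpos'])
E
```

```text
scene 1713 [164 140] [227 180] [ 492.9 -347.1   78.5] 20
side 9070 [275 275] [391 371] [ 539.8 -337.3   88.6] 31
scene box [[545. 115.  60.]]
scene box [[747. 103.  60.]]
scene box [[723. 227.  60.]]
scene box [[572. 263.  60.]]
side box [[707. 210.  60.]]
side box [[505. 182.  60.]]
side box [[502.  41.  60.]]
side box [[691.  47.  60.]]
[-1.03579576  0.13237871  0.26251929  1.69211062 -0.03566204  1.31936948
  0.71025966]
```

View pics/s2.png

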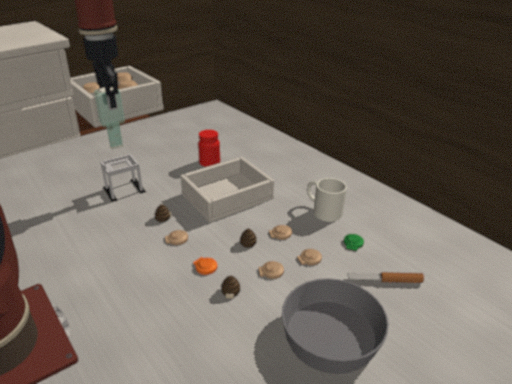

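Bottle is held upright and clear of the stand, and the periwinkle should still be inside. For the bowl centre I'll use the rim's far point minus its 95 mm radius, along the viewing direction.

```bash
python3 - <<'E'
from h import *
for n,cols,r0 in [('scene',(185,192,198,204),130),('side',(318,328,338,348),262)]:
    im=cv2.imread(f'pics/{n}0.png').astype(int).sum(2)
    for c in cols:
        col=im[r0:r0+30,c];r=r0+np.argmin(np.diff(col))+1
        p=plane(n,(c,r),55)[0];o=pose(n)[1][:3,3];d=(p-o)[:2];d/=np.linalg.norm(d)
        print(n,c,r,p.round(),(p[:2]-95*d).round())
    l,rr=((164.5,157),(224,157)) if n=='scene' else ((281,318),(386,318))
    o=pose(n)[1][:3,3]
    L,R=[plane(n,q,55)[0]-o for q in (l,rr)]
    L,R=[v[:2]/np.linalg.norm(v[:2]) for v in (L,R)];b=(L+R)/np.linalg.norm(L+R);ha=np.arccos(L@R)/2
    print('tangent',(o[:2]+b*95/np.sin(ha)).round())
E
```

```text
scene 185 142 [ 475. -416.   55.] [ 534. -341.]
scene 192 141 [ 455. -403.   55.] [ 515. -329.]
scene 198 155 [ 512. -311.   55.] [ 573. -238.]
scene 204 140 [ 425. -376.   55.] [ 487. -305.]
tangent [ 503. -341.]
side 318 280 [ 549. -259.   55.] [ 475. -319.]
side 328 279 [ 566. -269.   55.] [ 491. -326.]
side 338 280 [ 579. -283.   55.] [ 502. -338.]
side 348 279 [ 597. -293.   55.] [ 518. -346.]
tangent [ 531. -318.]
```

Bowl centre is about (507,-330). I'll turn the tool y radial first, so the rocking later is tangential and mostly on joint 5, then swing gently round the base.

>>> arm_command([
  {"travel": [0,0,0],"rot": [0,0,0.6],"grip": 0},
  {"travel": [0,0,0],"rot": [0,0,1],"grip": 0},
  {"travel": [0,0,0],"rot": [0,0,1],"grip": 0},
  {"travel": [0,0,0],"rot": [0,0,1],"grip": 0},
  {"travel": [0,0,0],"rot": [0,0,1],"grip": 0},
  {"travel": [0,0,0],"rot": [0,0,1],"grip": 0},
  {"travel": [0,0,0],"rot": [0,0,1],"grip": 0},
  {"travel": [0,0,0],"rot": [0,0,1],"grip": 0},
  {"travel": [-0.11,0.04,0],"rot": [0,0,0.1],"grip": 0},
  {"travel": [-0.22,0.04,0],"rot": [0,0,0.2],"grip": 0},
  {"travel": [-0.34,0.04,0],"rot": [0,0,0.3],"grip": 0},
  {"travel": [-0.45,0.04,0],"rot": [0,0,0.4],"grip": 0},
  {"travel": [-0.57,0.04,0],"rot": [0,0,0.5],"grip": 0},
  {"travel": [-0.57,0.04,0],"rot": [0,0,0.5],"grip": 0},
  {"travel": [-0.57,0.04,0],"rot": [0,0,0.5],"grip": 0},
  {"travel": [-0.57,0.04,0],"rot": [0,0,0.5],"grip": 0},
  {"travel": [-0.57,0.04,0],"rot": [0,0,0.5],"grip": 0},
  {"travel": [-0.57,0.04,0],"rot": [0,0,0.5],"grip": 0},
  {"travel": [-0.57,0.04,0],"rot": [0,0,0.5],"grip": 0},
  {"travel": [-0.57,0.04,0],"rot": [0,0,0.5],"grip": 0},
])

```text
t: 5.75
tool_pos: [572.2, 126.3, 242.4]
tcp_rot: [[-0.21, 0.978, 0.001], [0.978, 0.21, -0.001], [-0.001, 0.0, -1.0]]
contact_force: [0.8, -0.2, -2.1]
grip_width: 39.6
finger_force: 60.6
```

>>> arm_command([
  {"travel": [-0.58,0.04,0],"rot": [0,0,0.5],"grip": 0},
  {"travel": [-0.58,0.04,0],"rot": [0,0,0.5],"grip": 0},
  {"travel": [-0.58,0.04,0],"rot": [0,0,0.5],"grip": 0},
  {"travel": [-0.58,0.04,0],"rot": [0,0,0.5],"grip": 0},
  {"travel": [-0.58,0.04,0],"rot": [0,0,0.5],"grip": 0},
  {"travel": [-0.58,0.04,0],"rot": [0,0,0.5],"grip": 0},
  {"travel": [-0.58,0.04,0],"rot": [0,0,0.5],"grip": 0},
  {"travel": [-0.58,0.04,0],"rot": [0,0,0.5],"grip": 0},
  {"travel": [-0.58,0.04,0],"rot": [0,0,0.5],"grip": 0},
  {"travel": [-0.45,0.03,0],"rot": [0,0,0.4],"grip": 0},
  {"travel": [-0.35,0.03,0],"rot": [0,0,0.3],"grip": 0},
  {"travel": [-0.22,0.03,0],"rot": [0,0,0.2],"grip": 0},
  {"travel": [-0.11,0.02,0],"rot": [0,0,0.1],"grip": 0},
  {"travel": [0,0,0],"rot": [0,0,0],"grip": 0},
])

```text
t: 7.15
tool_pos: [583.7, -184.8, 242.3]
tcp_rot: [[0.327, 0.945, -0.0], [0.945, -0.327, -0.0], [-0.0, -0.0, -1.0]]
contact_force: [0.4, 0.1, -2.0]
grip_width: 39.4
finger_force: 60.6
```

```bash
python3 - <<'E'
from h import *
go([507,-330,245],-33)
print(np.round(robot.read_state()['qpos'],2))
im=cams.read_camera('wrist');cv2.imwrite('pics/w2.png',im[:,:,::-1])
print(proj('wrist',[507,-330,55]))
E
```

```text
at [ 583.7 -184.8  242.3] yaw -19.1 tilt [-0. -0.] w 39.4 t 7.2
travel units [-3.247 -0.499 -0.054] rot units [-0.    0.    2.43]
[-0.4   0.31  0.79  1.58 -0.22  1.35  0.09]
[[233.46403268 291.6241199 ]]
```

View pics/w2.png

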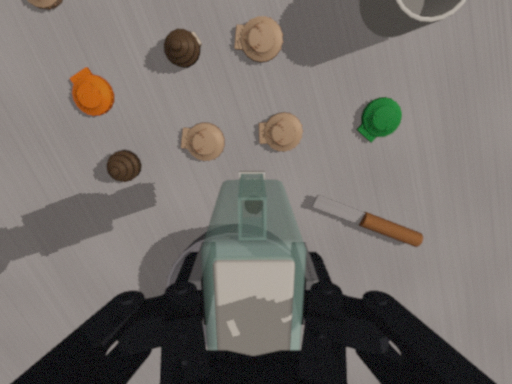

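The wrist view shows scallops at (262,40), (205,141) and (283,132), all with ears to the left, and turbans at (182,48) and (124,166). The bowl lies under the bottle, and the knife and the decoys are visible. I'll move over the bowl.

>>> arm_command([
  {"travel": [-0.2,0,0],"rot": [0,0,0.2],"grip": 0},
  {"travel": [-0.4,-0.05,0],"rot": [0,0,0.4],"grip": 0},
  {"travel": [-0.5,-0.05,0],"rot": [0,0,0.4],"grip": 0},
  {"travel": [-0.5,-0.05,0],"rot": [0,0,0.4],"grip": 0},
  {"travel": [-0.5,-0.05,0],"rot": [0,0,0.4],"grip": 0},
  {"travel": [-0.4,0,0],"rot": [0,0,0.4],"grip": 0},
  {"travel": [-0.3,0,0],"rot": [0,0,0.2],"grip": 0},
  {"travel": [-0.1,0,0],"rot": [0,0,0],"grip": 0},
  {"travel": [0,0,0],"rot": [0,0,0],"grip": 0},
])

```text
t: 8.1
tool_pos: [512.2, -311.7, 242.3]
tcp_rot: [[0.543, 0.84, 0.0], [0.84, -0.543, 0.0], [0.0, -0.0, -1.0]]
contact_force: [1.1, 1.2, -1.8]
grip_width: 39.4
finger_force: 60.6
```

```bash
python3 - <<'E'
from h import *
go([507,-330,180],-33)
print(np.round(robot.read_state()['qpos'],2))
im=cams.read_camera('side');cv2.imwrite('pics/s3.png',im[:,:,::-1])
E
```

```text
at [ 512.2 -311.7  242.3] yaw -32.9 tilt [0. 0.] w 39.4 t 8.1
travel units [-0.364  0.111  1.246] rot units [-0.   -0.    0.02]
[-0.25  0.3   0.89  1.61 -0.24  1.35  0.1 ]
```

View pics/s3.png

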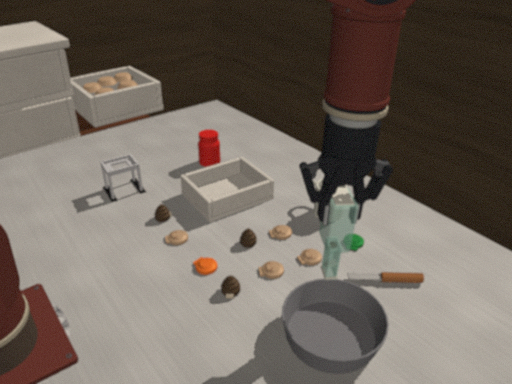

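Mouth at (331,277), above the bowl's far part; the bowl rim spans columns 281–386 with its centre near (334,312). Checking both numerically.

```bash
python3 - <<'E'
from h import *
print(proj('side',[[512,-312,131]]),plane('side',[(334,312),(331,277)],55).round())
im=cv2.imread('pics/s3.png');im0=cv2.imread('pics/side0.png')
c=im0[:,334].astype(int).sum(1);print([(r,c[r]) for r in range(270,384,3)])
print(plane('side',[(334,280)],55).round())
im=cv2.imread('pics/w2.png')
E
```

```text
[[329.66275257 274.48367903]] [[ 513. -334.   55.]
 [ 575. -268.   55.]]
[(270, np.int64(493)), (273, np.int64(498)), (276, np.int64(499)), (279, np.int64(366)), (282, np.int64(248)), (285, np.int64(238)), (288, np.int64(253)), (291, np.int64(242)), (294, np.int64(235)), (297, np.int64(238)), (300, np.int64(252)), (303, np.int64(214)), (306, np.int64(213)), (309, np.int64(194)), (312, np.int64(206)), (315, np.int64(198)), (318, np.int64(289)), (321, np.int64(323)), (324, np.int64(329)), (327, np.int64(329)), (330, np.int64(317)), (333, np.int64(322)), (336, np.int64(338)), (339, np.int64(335)), (342, np.int64(322)), (345, np.int64(337)), (348, np.int64(337)), (351, np.int64(328)), (354, np.int64(328)), (357, np.int64(335)), (360, np.int64(263)), (363, np.int64(218)), (366, np.int64(220)), (369, np.int64(223)), (372, np.int64(226)), (375, np.int64(270)), (378, np.int64(275)), (381, np.int64(270))]
[[ 573. -278.   55.]]
```

```bash
python3 - <<'E'
from h import *
q=plane('side',[(334,279.5),(334,359),(334,317)],55);print(q.round(),q[:2].mean(0).round(),np.linalg.norm(q[0]-q[1]))
# interior floor boundary far edge at z=5 : far 318
print(plane('side',[(334,317)],5).round())
E
```

```text
[[ 574. -277.   55.]
 [ 440. -402.   55.]
 [ 504. -342.   55.]] [ 507. -340.   55.] 184.1455406383238
[[ 541. -316.    5.]]
```

Bowl centre is about (508,-335), with a measured diameter of 184 against 190. I'll lower the mouth to z≈60 and lean one way about the mouth.

>>> arm_command([
  {"travel": [-0.1,0.04,0.3],"rot": [0,0,0],"grip": 0},
  {"travel": [-0.14,0.05,0.4],"rot": [0,0,0],"grip": 0},
  {"travel": [-0.1,0.05,0.4],"rot": [0,0,0],"grip": 0},
  {"travel": [-0.1,0.04,0.3],"rot": [0,0,0],"grip": 0},
  {"travel": [-0.22,0,0.01],"rot": [0,1,0],"grip": 0},
  {"travel": [-0.22,0,0.01],"rot": [0,1,0],"grip": 0},
  {"travel": [-0.22,0,0.01],"rot": [0,1,0],"grip": 0},
  {"travel": [-0.22,0,0.01],"rot": [0,1,0],"grip": 0},
  {"travel": [-0.22,0,0.01],"rot": [0,1,0],"grip": 0},
  {"travel": [-0.22,0,0.01],"rot": [0,1,0],"grip": 0},
  {"travel": [-0.22,0,0.01],"rot": [0,1,0],"grip": 0},
  {"travel": [0,0,0],"rot": [0,0,0],"grip": 0},
  {"travel": [0,0,0],"rot": [0,0,0],"grip": 0},
  {"travel": [0,0,0],"rot": [0,0,0],"grip": 0},
  {"travel": [0,0,0],"rot": [0,0,0],"grip": 0},
  {"travel": [0,0,0],"rot": [0,0,0],"grip": 0},
  {"travel": [0,0,0],"rot": [0,0,0],"grip": 0},
  {"travel": [0,0,0],"rot": [0,0,0],"grip": 0},
  {"travel": [0,0,0],"rot": [0,0,0],"grip": 0},
])

```text
t: 10.05
tool_pos: [469.7, -394.2, 146.9]
tcp_rot: [[0.414, 0.84, 0.349], [0.643, -0.542, 0.541], [0.644, 0.0, -0.765]]
contact_force: [0.0, -1.1, -2.3]
grip_width: 39.4
finger_force: 60.9
```

```bash
python3 - <<'E'
from h import *
s=robot.read_state();R=np.array(s['tcp_rot']);print(np.round(s['tool_pos']+111.5*R[:,2]),np.degrees(np.arccos(-R[2,2])).round(1),np.round(s['qpos'],2))
print(proj('side',s['tool_pos']+111.5*R[:,2]))
E
```

```text
[ 509. -334.   62.] 40.1 [ 0.51  0.61  0.67  1.58 -0.92  1.59  0.82]
[[332.77259459 310.57600629]]
```

Pivoting works: the lean is 40° with the mouth at (509,-334,62). Now the other way.

>>> arm_command([
  {"travel": [0.22,0,0.01],"rot": [0,-1,0],"grip": 0},
  {"travel": [0.22,0,0.01],"rot": [0,-1,0],"grip": 0},
  {"travel": [0.22,0,0.01],"rot": [0,-1,0],"grip": 0},
  {"travel": [0.22,0,0.01],"rot": [0,-1,0],"grip": 0},
  {"travel": [0.22,0,0.01],"rot": [0,-1,0],"grip": 0},
  {"travel": [0.22,0,0.01],"rot": [0,-1,0],"grip": 0},
  {"travel": [0.22,0,0.01],"rot": [0,-1,0],"grip": 0},
  {"travel": [0.22,0,0.01],"rot": [0,-1,0],"grip": 0},
  {"travel": [0.22,0,0.01],"rot": [0,-1,0],"grip": 0},
  {"travel": [0.22,0,0.01],"rot": [0,-1,0],"grip": 0},
  {"travel": [0.22,0,0.01],"rot": [0,-1,0],"grip": 0},
  {"travel": [0.22,0,0.01],"rot": [0,-1,0],"grip": 0},
  {"travel": [0.22,0,0.01],"rot": [0,-1,0],"grip": 0},
  {"travel": [0.22,0,0.01],"rot": [0,-1,0],"grip": 0},
  {"travel": [0,0,0],"rot": [0,0,0],"grip": 0},
  {"travel": [0,0,0],"rot": [0,0,0],"grip": 0},
  {"travel": [0,0,0],"rot": [0,0,0],"grip": 0},
  {"travel": [0,0,0],"rot": [0,0,0],"grip": 0},
  {"travel": [0,0,0],"rot": [0,0,0],"grip": 0},
  {"travel": [0,0,0],"rot": [0,0,0],"grip": 0},
])

```text
t: 12.05
tool_pos: [546.2, -275.6, 147.8]
tcp_rot: [[0.416, 0.84, -0.349], [0.643, -0.543, -0.54], [-0.643, 0.001, -0.766]]
contact_force: [0.2, 0.2, -1.8]
grip_width: 39.3
finger_force: 61.3
```

>>> arm_command([
  {"travel": [-0.22,0,0.01],"rot": [0,1,0],"grip": 0},
  {"travel": [-0.22,0,0.01],"rot": [0,1,0],"grip": 0},
  {"travel": [-0.22,0,0.01],"rot": [0,1,0],"grip": 0},
  {"travel": [-0.22,0,0.01],"rot": [0,1,0],"grip": 0},
  {"travel": [-0.22,0,0.01],"rot": [0,1,0],"grip": 0},
  {"travel": [-0.22,0,0.01],"rot": [0,1,0],"grip": 0},
  {"travel": [-0.22,0,0.01],"rot": [0,1,0],"grip": 0},
  {"travel": [-0.22,0,0.01],"rot": [0,1,0],"grip": 0},
  {"travel": [-0.22,0,0.01],"rot": [0,1,0],"grip": 0},
  {"travel": [-0.22,0,0.01],"rot": [0,1,0],"grip": 0},
  {"travel": [-0.22,0,0.01],"rot": [0,1,0],"grip": 0},
  {"travel": [-0.22,0,0.01],"rot": [0,1,0],"grip": 0},
  {"travel": [-0.22,0,0.01],"rot": [0,1,0],"grip": 0},
  {"travel": [-0.22,0,0.01],"rot": [0,1,0],"grip": 0},
  {"travel": [0,0,0],"rot": [0,0,0],"grip": 0},
  {"travel": [0,0,0],"rot": [0,0,0],"grip": 0},
  {"travel": [0,0,0],"rot": [0,0,0],"grip": 0},
  {"travel": [0,0,0],"rot": [0,0,0],"grip": 0},
  {"travel": [0,0,0],"rot": [0,0,0],"grip": 0},
  {"travel": [0,0,0],"rot": [0,0,0],"grip": 0},
])

```text
t: 14.05
tool_pos: [470.2, -393.7, 148.7]
tcp_rot: [[0.413, 0.841, 0.349], [0.644, -0.541, 0.541], [0.644, 0.001, -0.765]]
contact_force: [0.2, -0.2, -1.5]
grip_width: 39.8
finger_force: 61.3
```

>>> arm_command([
  {"travel": [0.22,0,0.01],"rot": [0,-1,0],"grip": 0},
  {"travel": [0.22,0,0.01],"rot": [0,-1,0],"grip": 0},
  {"travel": [0.22,0,0.01],"rot": [0,-1,0],"grip": 0},
  {"travel": [0.22,0,0.01],"rot": [0,-1,0],"grip": 0},
  {"travel": [0.22,0,0.01],"rot": [0,-1,0],"grip": 0},
  {"travel": [0.22,0,0.01],"rot": [0,-1,0],"grip": 0},
  {"travel": [0.22,0,0.01],"rot": [0,-1,0],"grip": 0},
  {"travel": [0.22,0,0.01],"rot": [0,-1,0],"grip": 0},
  {"travel": [0.22,0,0.01],"rot": [0,-1,0],"grip": 0},
  {"travel": [0.22,0,0.01],"rot": [0,-1,0],"grip": 0},
  {"travel": [0.22,0,0.01],"rot": [0,-1,0],"grip": 0},
  {"travel": [0.22,0,0.01],"rot": [0,-1,0],"grip": 0},
  {"travel": [0.22,0,0.01],"rot": [0,-1,0],"grip": 0},
  {"travel": [0.22,0,0.01],"rot": [0,-1,0],"grip": 0},
  {"travel": [0,0,0],"rot": [0,0,0],"grip": 0},
  {"travel": [0,0,0],"rot": [0,0,0],"grip": 0},
  {"travel": [0,0,0],"rot": [0,0,0],"grip": 0},
  {"travel": [0,0,0],"rot": [0,0,0],"grip": 0},
  {"travel": [0,0,0],"rot": [0,0,0],"grip": 0},
  {"travel": [0,0,0],"rot": [0,0,0],"grip": 0},
])

```text
t: 16.05
tool_pos: [546.2, -275.6, 149.1]
tcp_rot: [[0.416, 0.84, -0.349], [0.643, -0.543, -0.54], [-0.643, 0.001, -0.766]]
contact_force: [-0.7, 0.1, -0.7]
grip_width: 39.2
finger_force: 61.3
```

```bash
python3 - <<'E'
from h import *
s=robot.read_state();R=np.array(s['tcp_rot']);print(np.round(s['tool_pos']+111.5*R[:,2]),R.round(3).tolist(),np.round(s['qpos'],2))
a=cams.read_camera('side')[:,:,::-1][220:384,230:440];b=cams.read_camera('scene')[:,:,::-1][60:224,110:320]
cv2.imwrite('pics/c1.png',cv2.resize(np.vstack([a,b]),None,fx=1.8,fy=1.8))
E
```

```text
[ 507. -336.   64.] [[0.416, 0.84, -0.349], [0.643, -0.543, -0.54], [-0.643, 0.001, -0.766]] [-0.6   0.71  0.95  1.6   0.11  1.3  -0.33]
```

View pics/c1.png

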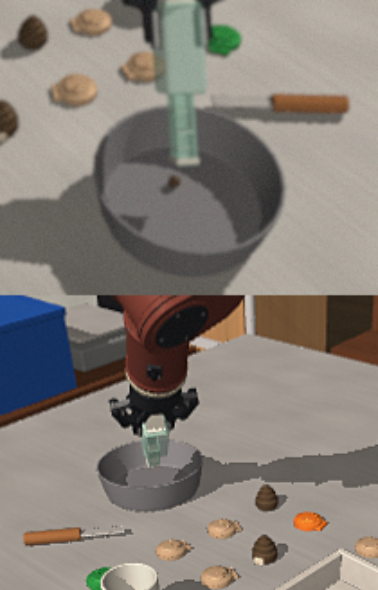

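The periwinkle lies on the bowl floor at crop (173,182). I'll bring the bottle upright, raise it and swing back to the stand.

>>> arm_command([
  {"travel": [-0.22,0,0.01],"rot": [0,1,0],"grip": 0},
  {"travel": [-0.22,0,0.01],"rot": [0,1,0],"grip": 0},
  {"travel": [-0.22,0,0.01],"rot": [0,1,0],"grip": 0},
  {"travel": [-0.22,0,0.01],"rot": [0,1,0],"grip": 0},
  {"travel": [-0.22,0,0.01],"rot": [0,1,0],"grip": 0},
  {"travel": [-0.22,0,0.01],"rot": [0,1,0],"grip": 0},
  {"travel": [-0.22,0,0.01],"rot": [0,1,0],"grip": 0},
  {"travel": [0,0,-0.5],"rot": [0,0,0],"grip": 0},
  {"travel": [0,0,-0.5],"rot": [0,0,0],"grip": 0},
  {"travel": [0,0,-0.5],"rot": [0,0,0],"grip": 0},
  {"travel": [0.6,-0.05,0],"rot": [0,0,-0.5],"grip": 0},
  {"travel": [0.6,-0.05,0],"rot": [0,0,-0.5],"grip": 0},
  {"travel": [0.6,-0.05,0],"rot": [0,0,-0.5],"grip": 0},
  {"travel": [0.6,-0.05,0],"rot": [0,0,-0.5],"grip": 0},
  {"travel": [0.6,-0.05,0],"rot": [0,0,-0.5],"grip": 0},
  {"travel": [0.6,-0.05,0],"rot": [0,0,-0.5],"grip": 0},
  {"travel": [0.6,-0.05,0],"rot": [0,0,-0.5],"grip": 0},
  {"travel": [0.6,-0.05,0],"rot": [0,0,-0.5],"grip": 0},
  {"travel": [0.6,-0.05,0],"rot": [0,0,-0.5],"grip": 0},
  {"travel": [0.6,-0.05,0],"rot": [0,0,-0.5],"grip": 0},
])

```text
t: 18.15
tool_pos: [585.9, -46.3, 249.9]
tcp_rot: [[0.071, 0.997, -0.0], [0.997, -0.071, -0.0], [-0.0, -0.0, -1.0]]
contact_force: [0.3, 0.4, -2.1]
grip_width: 39.6
finger_force: 61.3
```

>>> arm_command([
  {"travel": [0.8,-0.05,0],"rot": [0,0,-0.7],"grip": 0},
  {"travel": [0.8,-0.05,0],"rot": [0,0,-0.7],"grip": 0},
  {"travel": [0.8,-0.05,0],"rot": [0,0,-0.7],"grip": 0},
  {"travel": [0.8,-0.05,0],"rot": [0,0,-0.7],"grip": 0},
  {"travel": [0.8,-0.05,0],"rot": [0,0,-0.7],"grip": 0},
  {"travel": [0.8,-0.05,0],"rot": [0,0,-0.7],"grip": 0},
  {"travel": [0.8,-0.05,0],"rot": [0,0,-0.7],"grip": 0},
  {"travel": [0.7,-0.05,0],"rot": [0,0,-0.6],"grip": 0},
  {"travel": [0.7,-0.05,0],"rot": [0,0,-0.6],"grip": 0},
  {"travel": [0.3,0,0],"rot": [0,0,-0.7],"grip": 0},
  {"travel": [0,0,0],"rot": [0,0,-0.9],"grip": 0},
  {"travel": [0,0,0],"rot": [0,0,-0.9],"grip": 0},
  {"travel": [0,0,0],"rot": [0,0,-0.9],"grip": 0},
  {"travel": [0,0,0],"rot": [0,0,-0.9],"grip": 0},
  {"travel": [0,0,0],"rot": [0,0,-0.9],"grip": 0},
  {"travel": [0,0,0],"rot": [0,0,-0.9],"grip": 0},
  {"travel": [0,0,0],"rot": [0,0,-0.9],"grip": 0},
])

```text
t: 19.85
tool_pos: [488.8, 298.4, 249.9]
tcp_rot: [[-0.946, 0.325, -0.0], [0.325, 0.946, -0.001], [-0.0, -0.001, -1.0]]
contact_force: [0.1, -0.0, -1.9]
grip_width: 39.4
finger_force: 61.2
```

```bash
python3 - <<'E'
from h import *
go([418.9,366.6,245],84.6)
P=pose('wrist');h=cv2.cvtColor(cams.read_camera('wrist'),cv2.COLOR_RGB2HSV)
E
```

```text
at [488.8 298.4 249.9] yaw 71.0 tilt [-0.    -0.001] w 39.4 t 19.9
travel units [1.765 0.836 0.096] rot units [-0.01  0.   -2.37]
```

>>> arm_command([
  {"travel": [0.44,0.21,0],"rot": [0,0,0],"grip": 0},
  {"travel": [0.44,0.21,0],"rot": [0,0,0],"grip": 0},
  {"travel": [0.44,0.21,0],"rot": [0,0,0],"grip": 0},
  {"travel": [0.44,0.21,0],"rot": [0,0,0],"grip": 0},
  {"travel": [0,0,0],"rot": [0,0,-0.79],"grip": 0},
  {"travel": [0,0,0],"rot": [0,0,-0.79],"grip": 0},
  {"travel": [0,0,0],"rot": [0,0,-0.79],"grip": 0},
  {"travel": [0,0,0],"rot": [0,0,0],"grip": 0},
  {"travel": [0,0,0],"rot": [0,0,0],"grip": 0},
])

```text
t: 20.8
tool_pos: [419.4, 367.2, 249.9]
tcp_rot: [[-0.995, 0.1, -0.0], [0.1, 0.995, -0.0], [-0.0, -0.0, -1.0]]
contact_force: [0.3, -0.2, -2.0]
grip_width: 39.3
finger_force: 61.2
```

```bash
python3 - <<'E'
from h import *
go([418.9,366.6,123.5],84.6)
im=cams.read_camera('scene');cv2.imwrite('pics/sc4.png',im[:,:,::-1])
a=im[:,:,::-1][130:260,370:470];b=cams.read_camera('side')[:,:,::-1][80:210,70:170];cv2.imwrite('pics/c2.png',cv2.resize(np.hstack([a,b]),None,fx=4,fy=4,interpolation=2))
E
```

```text
at [419.4 367.2 249.9] yaw 84.2 tilt [-0. -0.] w 39.3 t 20.8
travel units [ 0.008 -0.013  2.528] rot units [-0.    0.   -0.06]
```

View pics/c2.png

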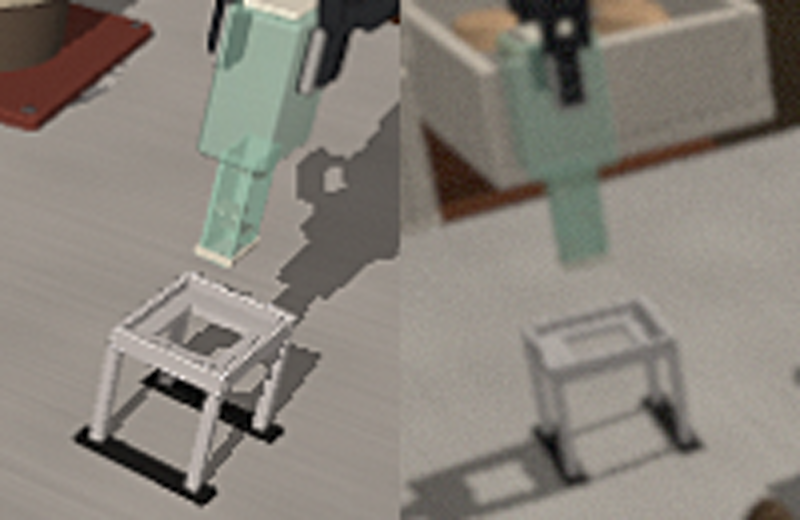

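The bottle is upright and centred above the stand's window. Lowering.

>>> arm_command([
  {"travel": [0,-0.01,0.3],"rot": [0,0,-0.06],"grip": 0},
  {"travel": [0,0,0.4],"rot": [0,0,0],"grip": 0},
  {"travel": [0,0,0.3],"rot": [0,0,0],"grip": 0},
  {"travel": [0,0,0.3],"rot": [0,0,0],"grip": 0},
  {"travel": [0,0,0.3],"rot": [0,0,0],"grip": 0},
  {"travel": [0,0,0.3],"rot": [0,0,0],"grip": 0},
  {"travel": [0,0,0.2],"rot": [0,0,0],"grip": 0},
  {"travel": [0,0,0.2],"rot": [0,0,0],"grip": 0},
  {"travel": [0,0,0.1],"rot": [0,0,0],"grip": 0},
  {"travel": [0,0,0.06],"rot": [0,0,0],"grip": 0},
  {"travel": [0,0,0.04],"rot": [0,0,0],"grip": 0},
  {"travel": [0,0,0],"rot": [0,0,0],"grip": 0},
  {"travel": [0,0,0],"rot": [0,0,0],"grip": 0},
])

```text
t: 22.2
tool_pos: [419.4, 367.2, 125.3]
tcp_rot: [[-0.996, 0.091, 0.0], [0.091, 0.996, 0.0], [-0.0, 0.001, -1.0]]
contact_force: [0.4, -0.0, -0.9]
grip_width: 38.9
finger_force: 61.3
```

>>> arm_command([
  {"travel": [0,0,0.02],"rot": [0,0,0],"grip": 0},
  {"travel": [0,0,0.02],"rot": [0,0,0],"grip": 0},
  {"travel": [0,0,0],"rot": [0,0,0],"grip": 0},
  {"travel": [0,0,0],"rot": [0,0,0],"grip": 0.65},
  {"travel": [0,0,0],"rot": [0,0,0],"grip": 0.8},
  {"travel": [0,0,0],"rot": [0,0,0],"grip": 1},
  {"travel": [0,0,0],"rot": [0,0,0],"grip": 1},
  {"travel": [0,0,0],"rot": [0,0,0],"grip": 1},
  {"travel": [0,0,0],"rot": [0,0,0],"grip": 1},
  {"travel": [0,0,-0.3],"rot": [0,0,0],"grip": 1},
  {"travel": [0,0,-0.8],"rot": [0,0,0],"grip": 1},
  {"travel": [0,0,-0.8],"rot": [0,0,0],"grip": 1},
  {"travel": [0,0,-0.8],"rot": [0,0,0],"grip": 1},
  {"travel": [0,0,-0.7],"rot": [0,0,0],"grip": 1},
  {"travel": [0,0,0],"rot": [0,0,0],"grip": 1},
])

```text
t: 23.7
tool_pos: [420.8, 368.4, 298.4]
tcp_rot: [[-0.996, 0.091, 0.005], [0.091, 0.996, 0.006], [-0.005, 0.007, -1.0]]
contact_force: [-0.4, 1.4, 0.1]
grip_width: 85.5
finger_force: 0.0
```

```bash
python3 - <<'E'
from h import *
s=robot.read_state();print(s['tool_pos'],s['grip_width'])
P=pose('wrist');im=cams.read_camera('wrist');cv2.imwrite('pics/w5.png',im[:,:,::-1])
h=cv2.cvtColor(im,cv2.COLOR_RGB2HSV);H,S,V=[h[:,:,i].astype(int) for i in range(3)]
m=(V>163)&(S>14);r=np.zeros_like(m);u=proj('wrist',[417,366,170],P)[0].astype(int);r[u[1]-45:u[1]+45,u[0]-35:u[0]+35]=1
for a,c,b in blobs(m&r,200):
    ct=np.vstack(cv2.findContours(b.astype(np.uint8),0,2)[0]).reshape(-1,2)
    W=cv2.boxPoints(cv2.minAreaRect(plane('wrist',ct,170,P)[:,:2].astype(np.float32)));e=[W[1]-W[0],W[2]-W[1]]
    print(a,c,W.mean(0),[(np.linalg.norm(x).round(1),np.degrees(np.arctan2(x[1],x[0])).round(1)) for x in e])
a=cams.read_camera('scene');b=cams.read_camera('side')
i0=cv2.imread('pics/scene0.png')[:,:,::-1];j0=cv2.imread('pics/side0.png')[:,:,::-1]
print(np.abs(a.astype(int)-i0)[165:255,380:450].sum(2).__gt__(60).sum(),np.abs(b.astype(int)-j0)[125:205,95:150].sum(2).__gt__(90).sum())
E
```

```text
[420.78669962 368.41302383 298.35404786] 85.51041942582088
1324 [250.16691843 180.831571  ] [418.82855 366.29697] [(np.float32(44.0), np.float32(-5.3)), (np.float32(27.8), np.float32(84.7))]
355 0
```

Bottle is home within 2 mm, same apparent size and angle. Next, a shell finder for the wrist camera.

```bash
cat > look.py <<'E'
from h import *
def shells(im,P,n='wrist'):
    h=cv2.cvtColor(im,cv2.COLOR_RGB2HSV);H,S,V=[h[:,:,i].astype(int) for i in range(3)]
    out=[]
    for k,m,z,lo in [('scallop',(H>4)&(H<20)&(S>60)&(S<170)&(V>95),6,200),('turban',(V<85)&(S>60)&(H<25),12,200)]:
        m=cv2.morphologyEx(m.astype(np.uint8),cv2.MORPH_CLOSE,np.ones((5,5)))
        for a,c,b in blobs(m,lo):
            b=b.astype(np.uint8);ct=np.vstack(cv2.findContours(b,0,1)[0]).reshape(-1,2)
            if ct.min()<2 or ct[:,0].max()>509 or ct[:,1].max()>381: continue
            D=cv2.distanceTransform(cv2.copyMakeBorder(b,1,1,1,1,0),2,5)[1:-1,1:-1];rr=D.max()
            cc=np.argwhere(D>rr-.6).mean(0)[::-1]
            W=plane(n,ct,z,P)[:,:2];w=plane(n,cc,z,P)[0,:2]
            q=np.linalg.norm(W-w,axis=1);far=W[q>26.5]
            ear=np.degrees(np.arctan2(*(far.mean(0)-w)[::-1])).round(1) if k=='scallop' and len(far) else None
            r=np.linalg.norm(plane(n,cc+[rr,0],z,P)[0,:2]-w)
            if r>35 or r<13: continue
            out.append((k,w.round(1).tolist(),'r',r.round(1),'maxr',q.max().round(1),'ear',ear,'px',cc.round().tolist()));print(*out[-1])
    return out
if __name__=='__main__':
    P=pose('wrist');im=cams.read_camera('wrist');cv2.imwrite('pics/last.png',im[:,:,::-1])
    print('t',robot.read_state()['t']);shells(im,P)
E
python3 - <<'E'
from look import *
s=dict(tool_pos=[583.7,-184.8,242.3],tcp_rot=[[.327,.945,0],[.945,-.327,0],[0,0,-1]])
shells(cv2.imread('pics/w2.png')[:,:,::-1],pose('wrist',s))
print()
shells(cv2.imread('pics/w5.png')[:,:,::-1],pose('wrist'))
im=cv2.imread('pics/w5.png').astype(int).sum(2)
E
```

```text
scallop [637.9, -54.6] r 24.3 maxr 32.1 ear 157.1 px [261.0, 38.0]
scallop [629.7, -162.9] r 23.6 maxr 32.0 ear 164.2 px [283.0, 132.0]
scallop [534.0, -142.6] r 23.6 maxr 31.5 ear 151.0 px [205.0, 142.0]
turban [425.2, -136.0] r 19.3 maxr 22.5 ear None px [123.0, 166.0]

scallop [422.4, 76.4] r 21.6 maxr 32.9 ear 143.7 px [59.0, 173.0]
scallop [630.6, -57.1] r 21.1 maxr 33.7 ear 97.7 px [22.0, 296.0]
turban [433.8, 172.8] r 18.3 maxr 22.3 ear None px [122.0, 176.0]
```

View pics/w5.png

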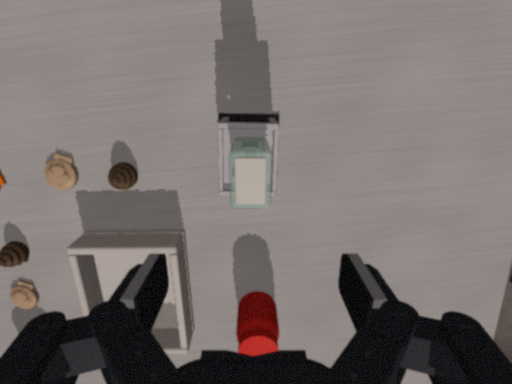

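Turban at (122,176), scallop at (60,172) with ears up in the image, box at lower left. I'll hover over the near turban and compute the box position.

```bash
python3 - <<'E'
from h import *
q=plane('wrist',[(68,247),(185,232),(193,352)],60);print(q.round(1));print('centre',(q[0]+q[2])/2,np.linalg.norm(q[0]-q[1]),np.linalg.norm(q[1]-q[2]),np.degrees(np.arctan2(*(q[2]-q[1])[1::-1])))
go([434,172,130],84.8)
E
```

```text
[[518.3  94.1  60. ]
 [509.7 264.1  60. ]
 [722.8 241.1  60. ]]
centre [620.58112447 167.5664189   60.        ] 170.27030755565636 214.3888425940138 -6.171906900514863
at [419.  366.9 292.3] yaw 84.8 tilt [-0. -0.] w 85.4 t 23.9
travel units [-0.653 -3.853  3.247] rot units [-0. -0. -0.]
```

>>> arm_command([
  {"travel": [-0.16,-0.6,0],"rot": [0,0,0],"grip": 1},
  {"travel": [-0.16,-0.8,0],"rot": [0,0,0],"grip": 1},
  {"travel": [-0.16,-0.8,0],"rot": [0,0,0],"grip": 1},
  {"travel": [-0.17,-0.8,0.3],"rot": [0,0,0],"grip": 1},
  {"travel": [0,-0.8,0.7],"rot": [0,0,0],"grip": 1},
  {"travel": [0,-0.05,0.8],"rot": [0,0,0],"grip": 1},
  {"travel": [0,0,0.8],"rot": [0,0,0],"grip": 1},
  {"travel": [0,0,0.6],"rot": [0,0,0],"grip": 1},
  {"travel": [0,0,0],"rot": [0,0,0],"grip": 1},
  {"travel": [0,0,0],"rot": [0,0,0],"grip": 1},
])

```text
t: 24.85
tool_pos: [433.9, 174.5, 134.8]
tcp_rot: [[-0.996, 0.091, -0.002], [0.091, 0.996, -0.001], [0.001, -0.002, -1.0]]
contact_force: [-0.7, 0.8, 1.0]
grip_width: 85.7
finger_force: 0.0
```

```bash
python3 look.py; python3 -c "
from h import *
go([434,172,0],84.8)"
```

```text
t 24.9
scallop [427.5, 78.1] r 22.3 maxr 32.8 ear 151.7 px [152.0, 187.0]
turban [437.9, 175.3] r 18.9 maxr 21.6 ear None px [255.0, 190.0]
turban [547.9, -31.4] r 16.8 maxr 34.0 ear None px [74.0, 304.0]
at [434.7 174.9 135.9] yaw 84.8 tilt [ 0. -0.] w 85.4 t 24.9
travel units [ 0.01  -0.06   2.717] rot units [ 0.  0. -0.]
```

>>> arm_command([
  {"travel": [-0.07,0.02,0.6],"rot": [0,0,0],"grip": 1},
  {"travel": [0,0,0.6],"rot": [0,0,0],"grip": 1},
  {"travel": [0,0,0.6],"rot": [0,0,0],"grip": 1},
  {"travel": [0,0,0.5],"rot": [0,0,0],"grip": 1},
  {"travel": [0,0,0.3],"rot": [0,0,0],"grip": 1},
  {"travel": [0,0,0.05],"rot": [0,0,0],"grip": 0},
  {"travel": [0,0,0],"rot": [0,0,0],"grip": 0},
  {"travel": [0,0,0],"rot": [0,0,0],"grip": 0},
  {"travel": [0,0,0],"rot": [0,0,0],"grip": 0},
  {"travel": [0,0,0],"rot": [0,0,0],"grip": 0},
  {"travel": [0,0,0],"rot": [0,0,0],"grip": 0},
  {"travel": [0,0,0],"rot": [0,0,0],"grip": 0},
])

```text
t: 26.1
tool_pos: [439.1, 176.2, 4.4]
tcp_rot: [[-0.996, 0.091, 0.002], [0.091, 0.996, 0.002], [-0.002, 0.002, -1.0]]
contact_force: [-1.9, -0.9, 8.9]
grip_width: 37.6
finger_force: 59.0
```

Grip is good at 37.6 mm. I'll lift and swing to the bowl.

>>> arm_command([
  {"travel": [0,0,-0.6],"rot": [0,0,0],"grip": 0},
  {"travel": [0,0,-0.8],"rot": [0,0,0],"grip": 0},
  {"travel": [0,0,-0.8],"rot": [0,0,0],"grip": 0},
  {"travel": [-0.3,-0.33,-0.3],"rot": [0,0,0.4],"grip": 0},
  {"travel": [-0.6,-0.67,0],"rot": [0,0,0.8],"grip": 0},
  {"travel": [-0.6,-0.67,0],"rot": [0,0,0.8],"grip": 0},
  {"travel": [-0.6,-0.67,0],"rot": [0,0,0.8],"grip": 0},
  {"travel": [-0.6,-0.67,0],"rot": [0,0,0.8],"grip": 0},
  {"travel": [-0.6,-0.67,0],"rot": [0,0,0.8],"grip": 0},
  {"travel": [-0.6,-0.67,0],"rot": [0,0,0.8],"grip": 0},
  {"travel": [-0.6,-0.67,0],"rot": [0,0,0.8],"grip": 0},
  {"travel": [-0.6,-0.67,0],"rot": [0,0,0.8],"grip": 0},
  {"travel": [-0.6,-0.67,0],"rot": [0,0,0.8],"grip": 0},
  {"travel": [-0.6,-0.67,0],"rot": [0,0,0.8],"grip": 0},
  {"travel": [-0.6,-0.67,0],"rot": [0,0,0.8],"grip": 0},
  {"travel": [-0.3,-0.33,0],"rot": [0,0,0.4],"grip": 0},
  {"travel": [0,0,0],"rot": [0,0,0],"grip": 0},
])

```text
t: 27.8
tool_pos: [538.1, -338.0, 128.9]
tcp_rot: [[-0.49, 0.871, 0.001], [0.871, 0.49, -0.002], [-0.002, -0.001, -1.0]]
contact_force: [-0.3, 0.1, -1.4]
grip_width: 37.2
finger_force: 60.2
```

```bash
python3 - <<'E'
from h import *
go([508,-335,125])
im=cv2.imread('pics/c1.png')
print('winkle',plane('side',(230+173/1.8,220+182/1.8),11))
P=pose('wrist');im=cams.read_camera('wrist');cv2.imwrite('pics/w6.png',im[:,:,::-1])
print(proj('wrist',[508,-335,55],P))
E
```

```text
at [ 538.1 -338.   128.9] yaw 29.4 tilt [ 0.001 -0.002] w 37.2 t 27.8
travel units [ 0.349 -0.496  0.077] 
winkle [[ 517.82407385 -316.64298939   11.        ]]
[[219.79644179 183.14947346]]
```

View pics/w6.png

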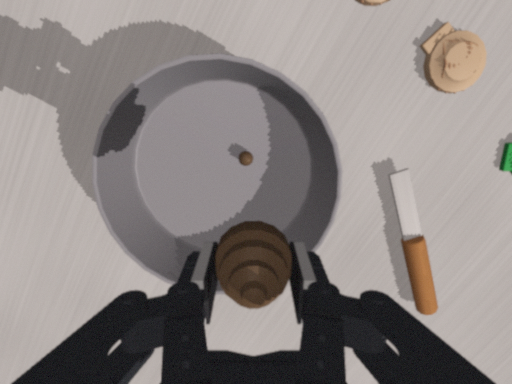

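Bowl rim centre is at about (218,175), roughly (506,-331) in world coordinates. The periwinkle is at (246,158). The held turban is inside the rim on a free spot, so I'll lower and release it here.

>>> arm_command([
  {"travel": [0,0,0.5],"rot": [0,0,0],"grip": 0},
  {"travel": [0,0,0.6],"rot": [0,0,0],"grip": 0},
  {"travel": [0,0,0.6],"rot": [0,0,0],"grip": 0},
  {"travel": [0,0,0.4],"rot": [0,0,0],"grip": 0},
  {"travel": [0,0,0.14],"rot": [0,0,0],"grip": 0},
  {"travel": [0,0,0],"rot": [0,0,0],"grip": 0},
  {"travel": [0,0,0],"rot": [0,0,0],"grip": 0.6},
  {"travel": [0,0,0],"rot": [0,0,0],"grip": 0.6},
  {"travel": [0,0,0],"rot": [0,0,0],"grip": 0.6},
  {"travel": [0,0,-0.5],"rot": [0,0,0],"grip": 0.6},
  {"travel": [0,0,-0.8],"rot": [0,0,0],"grip": 0.6},
  {"travel": [0,0,-0.9],"rot": [0,0,0],"grip": 1},
  {"travel": [0,0,-0.6],"rot": [0,0,0],"grip": 1},
  {"travel": [0,0,0],"rot": [0,0,0],"grip": 1},
])

```text
t: 29.25
tool_pos: [542.2, -335.2, 161.0]
tcp_rot: [[-0.496, 0.868, 0.007], [0.868, 0.497, -0.003], [-0.006, 0.005, -1.0]]
contact_force: [0.6, -0.2, 1.0]
grip_width: 85.2
finger_force: 0.0
```

```bash
python3 look.py; python3 -c "
from h import *
go([425,-136,135],30)
go([425,-136,135],70)"
```

```text
t 29.3
scallop [629.9, -160.8] r 23.7 maxr 32.4 ear 174.8 px [428.0, 63.0]
at [ 541.4 -334.2  158.3] yaw 29.8 tilt [ 0.005 -0.001] w 85.7 t 29.3
travel units [ 4.598 -0.053  0.45 ] rot units [ 0.03  0.04 -0.04]
at [ 541.4 -334.2  158.3] yaw 29.8 tilt [ 0.005 -0.001] w 85.7 t 29.3
travel units [ 4.598 -0.053  0.45 ] rot units [ 0.02  0.05 -7.02]
```

>>> arm_command([
  {"travel": [0.6,0,0],"rot": [0,0,0],"grip": 1},
  {"travel": [0.8,0,0],"rot": [0,0,0],"grip": 1},
  {"travel": [0.8,-0.05,0],"rot": [0,0,0],"grip": 1},
  {"travel": [0.8,0,0],"rot": [0,0,0],"grip": 1},
  {"travel": [0.8,0,0.2],"rot": [0,0,0],"grip": 1},
  {"travel": [0.7,0,0.2],"rot": [0,0,0],"grip": 1},
  {"travel": [0.1,0,0.1],"rot": [0,0,0],"grip": 1},
  {"travel": [0,0,0],"rot": [0,0,0],"grip": 1},
  {"travel": [0,0,0],"rot": [0,0,0],"grip": 1},
])

```text
t: 30.2
tool_pos: [424.2, -135.7, 130.6]
tcp_rot: [[-0.496, 0.868, 0.0], [0.868, 0.496, -0.0], [-0.001, -0.0, -1.0]]
contact_force: [-0.1, 0.2, 0.5]
grip_width: 85.7
finger_force: 0.0
```

```bash
python3 look.py; python3 -c "
from h import *
go([425,-136,3],30)"
```

```text
t 30.25
scallop [639.7, -53.6] r 22.3 maxr 32.7 ear 162.7 px [484.0, 220.0]
scallop [528.4, -138.1] r 15.9 maxr 33.2 ear -26.1 px [343.0, 238.0]
scallop [635.4, -154.5] r 14.2 maxr 34.2 ear -178.8 px [416.0, 294.0]
turban [551.8, -34.5] r 20.2 maxr 25.6 ear None px [433.0, 161.0]
turban [422.8, -134.7] r 14.7 maxr 25.2 ear None px [252.0, 186.0]
at [ 424.4 -136.1  130.8] yaw 29.7 tilt [ 0.    -0.001] w 85.6 t 30.2
travel units [-2.000e-03  1.200e-02  2.555e+00] rot units [-0.    0.01 -0.05]
```

>>> arm_command([
  {"travel": [0,0,0.6],"rot": [0,0,0],"grip": 1},
  {"travel": [0,0,0.6],"rot": [0,0,0],"grip": 1},
  {"travel": [0,0,0.6],"rot": [0,0,0],"grip": 1},
  {"travel": [0,0,0.5],"rot": [0,0,0],"grip": 1},
  {"travel": [0,0,0.26],"rot": [0,0,0],"grip": 1},
  {"travel": [0,0,0],"rot": [0,0,0],"grip": 0},
  {"travel": [0,0,0],"rot": [0,0,0],"grip": 0},
  {"travel": [0,0,0],"rot": [0,0,0],"grip": 0},
  {"travel": [0,0,0],"rot": [0,0,0],"grip": 0},
  {"travel": [0,0,0],"rot": [0,0,0],"grip": 0},
  {"travel": [0,0,0],"rot": [0,0,0],"grip": 0},
  {"travel": [0,0,0],"rot": [0,0,0],"grip": 0},
  {"travel": [0,0,-0.6],"rot": [0,0,0],"grip": 0},
  {"travel": [0,0,-0.8],"rot": [0,0,0],"grip": 0},
  {"travel": [0,0,-0.8],"rot": [0,0,0],"grip": 0},
  {"travel": [0,0,-0.3],"rot": [0,0,0],"grip": 0},
  {"travel": [0,0,0],"rot": [0,0,0],"grip": 0},
])

```text
t: 31.95
tool_pos: [425.9, -135.1, 130.5]
tcp_rot: [[-0.497, 0.868, 0.006], [0.868, 0.497, 0.002], [-0.002, 0.006, -1.0]]
contact_force: [-1.0, 0.0, -1.8]
grip_width: 37.5
finger_force: 60.3
```

```bash
python3 -c "
from h import *
go([472,-352,135])"
```

```text
at [ 425.9 -135.1  130.5] yaw 29.8 tilt [0.006 0.002] w 37.5 t 31.9
travel units [-4.223 -1.355 -0.092]
```

>>> arm_command([
  {"travel": [-0.5,-0.1,0],"rot": [0,0,0],"grip": 0},
  {"travel": [-0.8,-0.12,0],"rot": [0,0,0],"grip": 0},
  {"travel": [-0.8,-0.12,0],"rot": [0,0,0],"grip": 0},
  {"travel": [-0.8,-0.12,0],"rot": [0,0,0],"grip": 0},
  {"travel": [-0.5,-0.1,0],"rot": [0,0,0],"grip": 0},
  {"travel": [0,0,0.3],"rot": [0,0,0],"grip": 0},
  {"travel": [0,0,0.6],"rot": [0,0,0],"grip": 0},
  {"travel": [0,0,0.6],"rot": [0,0,0],"grip": 0},
  {"travel": [0,0,0.6],"rot": [0,0,0],"grip": 0},
  {"travel": [0,0,0.2],"rot": [0,0,0],"grip": 0},
  {"travel": [0,0,0],"rot": [0,0,0],"grip": 0},
  {"travel": [0,0,0],"rot": [0,0,0],"grip": 0.6},
  {"travel": [0,0,0],"rot": [0,0,0],"grip": 0.6},
  {"travel": [0,0,0],"rot": [0,0,0],"grip": 0.6},
  {"travel": [0,0,-0.5],"rot": [0,0,0],"grip": 0.6},
  {"travel": [0,0,-0.8],"rot": [0,0,0],"grip": 0.6},
  {"travel": [0,0,-0.9],"rot": [0,0,0],"grip": 1},
  {"travel": [0,0,-0.6],"rot": [0,0,0],"grip": 1},
  {"travel": [0,0,0],"rot": [0,0,0],"grip": 1},
])

```text
t: 33.85
tool_pos: [486.2, -297.9, 157.3]
tcp_rot: [[-0.497, 0.868, 0.008], [0.868, 0.497, -0.002], [-0.005, 0.006, -1.0]]
contact_force: [0.8, -0.1, -0.1]
grip_width: 85.4
finger_force: 0.0
```

```bash
python3 look.py; python3 -c "
from h import *
go([549,-34,135],30)
go([549,-34,135],60)"
```

```text
t 33.9
scallop [534.3, -140.7] r 23.7 maxr 31.2 ear 156.4 px [385.0, 57.0]
scallop [630.3, -161.5] r 23.3 maxr 32.7 ear 168.3 px [449.0, 131.0]
turban [537.2, -332.8] r 14.3 maxr 32.0 ear None px [278.0, 229.0]
at [ 485.4 -297.   155. ] yaw 29.8 tilt [ 0.005 -0.001] w 85.6 t 33.9
travel units [3.932 3.717 0.403] rot units [ 0.04  0.03 -0.03]
at [ 485.4 -297.   155. ] yaw 29.8 tilt [ 0.005 -0.001] w 85.6 t 33.9
travel units [3.932 3.717 0.403] rot units [ 0.03  0.04 -5.27]
```

View pics/last.png

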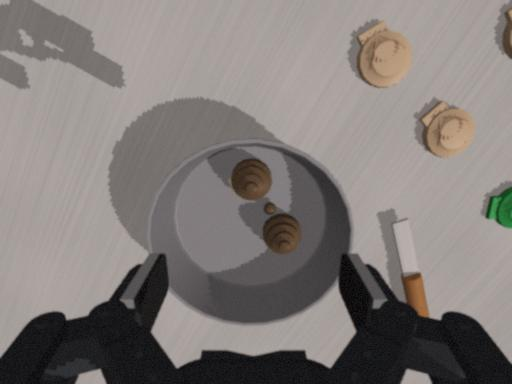

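Both turbans and the periwinkle, at (270,208), are in the bowl with a free spot on the left. Going to the third turban.

>>> arm_command([
  {"travel": [0.5,0.4,0],"rot": [0,0,0],"grip": 1},
  {"travel": [0.6,0.6,0],"rot": [0,0,0],"grip": 1},
  {"travel": [0.6,0.6,0],"rot": [0,0,0],"grip": 1},
  {"travel": [0.6,0.6,0],"rot": [0,0,0],"grip": 1},
  {"travel": [0.6,0.6,0],"rot": [0,0,0],"grip": 1},
  {"travel": [0.6,0.6,0.2],"rot": [0,0,0],"grip": 1},
  {"travel": [0.43,0.31,0.2],"rot": [0,0,0],"grip": 1},
  {"travel": [0,0,0],"rot": [0,0,0],"grip": 1},
  {"travel": [0,0,0],"rot": [0,0,0],"grip": 1},
])

```text
t: 34.8
tool_pos: [546.7, -33.4, 131.6]
tcp_rot: [[-0.498, 0.867, -0.002], [0.867, 0.498, -0.001], [0.0, -0.002, -1.0]]
contact_force: [-0.1, -0.8, 1.1]
grip_width: 85.6
finger_force: 0.0
```

```bash
python3 look.py; python3 -c "
from h import *
go([549,-34,3],30)"
```

```text
t 34.85
scallop [638.1, -56.0] r 21.7 maxr 32.7 ear 152.1 px [321.0, 248.0]
scallop [535.2, -143.5] r 20.6 maxr 33.4 ear 148.0 px [190.0, 269.0]
scallop [631.1, -164.4] r 19.4 maxr 34.0 ear 157.9 px [260.0, 320.0]
turban [546.4, -33.7] r 14.9 maxr 25.1 ear None px [253.0, 187.0]
at [546.8 -34.5 132.1] yaw 29.8 tilt [-0.001 -0.001] w 85.5 t 34.9
travel units [-0.013  0.045  2.582] rot units [-0.01  0.   -0.04]
```

>>> arm_command([
  {"travel": [0,0.02,0.6],"rot": [0,0,0],"grip": 1},
  {"travel": [0,0,0.6],"rot": [0,0,0],"grip": 1},
  {"travel": [0,0,0.6],"rot": [0,0,0],"grip": 1},
  {"travel": [0,0,0.5],"rot": [0,0,0],"grip": 1},
  {"travel": [0,0,0.28],"rot": [0,0,0],"grip": 1},
  {"travel": [0,0,0],"rot": [0,0,0],"grip": 0},
  {"travel": [0,0,0],"rot": [0,0,0],"grip": 0},
  {"travel": [0,0,0],"rot": [0,0,0],"grip": 0},
  {"travel": [0,0,0],"rot": [0,0,0],"grip": 0},
  {"travel": [0,0,0],"rot": [0,0,0],"grip": 0},
  {"travel": [0,0,0],"rot": [0,0,0],"grip": 0},
  {"travel": [0,0,0],"rot": [0,0,0],"grip": 0},
  {"travel": [0,0,-0.6],"rot": [0,0,0],"grip": 0},
  {"travel": [0,0,-0.8],"rot": [0,0,0],"grip": 0},
  {"travel": [0,0,-0.8],"rot": [0,0,0],"grip": 0},
  {"travel": [0,0,-0.5],"rot": [0,0,0],"grip": 0},
  {"travel": [0,0,0],"rot": [0,0,0],"grip": 0},
])

```text
t: 36.55
tool_pos: [550.7, -33.4, 143.0]
tcp_rot: [[-0.497, 0.868, 0.007], [0.868, 0.497, 0.002], [-0.002, 0.007, -1.0]]
contact_force: [-0.1, 0.3, -0.4]
grip_width: 37.4
finger_force: 60.2
```

>>> arm_command([
  {"travel": [-0.4,-0.4,0],"rot": [0,0,0],"grip": 0},
  {"travel": [-0.6,-0.55,0],"rot": [0,0,0],"grip": 0},
  {"travel": [-0.6,-0.55,0],"rot": [0,0,0],"grip": 0},
  {"travel": [-0.6,-0.55,0],"rot": [0,0,0],"grip": 0},
  {"travel": [-0.6,-0.55,0],"rot": [0,0,0],"grip": 0},
  {"travel": [-0.6,-0.55,0],"rot": [0,0,0],"grip": 0},
  {"travel": [-0.6,-0.55,0],"rot": [0,0,0],"grip": 0},
  {"travel": [-0.6,-0.55,0],"rot": [0,0,0],"grip": 0},
  {"travel": [-0.2,-0.2,0],"rot": [0,0,0.6],"grip": 0},
  {"travel": [0,0,0],"rot": [0,0,1],"grip": 0},
  {"travel": [0,0,0],"rot": [0,0,1],"grip": 0},
  {"travel": [0,0,0],"rot": [0,0,1],"grip": 0},
  {"travel": [0,0,0],"rot": [0,0,1],"grip": 0},
  {"travel": [0,0,0],"rot": [0,0,1],"grip": 0},
  {"travel": [0,0,0],"rot": [0,0,1],"grip": 0},
  {"travel": [0,0,0],"rot": [0,0,1],"grip": 0},
  {"travel": [0,0,0],"rot": [0,0,1],"grip": 0},
  {"travel": [0,0,0],"rot": [0,0,1],"grip": 0},
  {"travel": [0,0,0],"rot": [0,0,1],"grip": 0},
  {"travel": [0,0,0],"rot": [0,0,1],"grip": 0},
])

```text
t: 38.55
tool_pos: [474.7, -351.2, 138.2]
tcp_rot: [[0.601, 0.799, 0.0], [0.799, -0.601, 0.001], [0.001, -0.0, -1.0]]
contact_force: [-0.3, 0.4, -0.3]
grip_width: 37.5
finger_force: 60.2
```

```bash
python3 -c "
from h import *
go([475,-350,14],-56)"
```

```text
at [ 474.7 -351.2  138.2] yaw -36.9 tilt [0.    0.001] w 37.5 t 38.5
travel units [ 0.021 -0.008  2.484] rot units [-0.   -0.01  3.33]
```

>>> arm_command([
  {"travel": [0,0,0],"rot": [0,0,1],"grip": 0},
  {"travel": [0,0,0],"rot": [0,0,1],"grip": 0},
  {"travel": [0,0,0],"rot": [0,0,1],"grip": 0},
  {"travel": [0,0,0.6],"rot": [0,0,0.3],"grip": 0},
  {"travel": [0,0,0.6],"rot": [0,0,0],"grip": 0},
  {"travel": [0,0,0.6],"rot": [0,0,0],"grip": 0},
  {"travel": [0,0,0.5],"rot": [0,0,0],"grip": 0},
  {"travel": [0,0,0.17],"rot": [0,0,0],"grip": 0},
  {"travel": [0,0,0],"rot": [0,0,0],"grip": 0},
  {"travel": [0,0,0],"rot": [0,0,0],"grip": 0.6},
  {"travel": [0,0,0],"rot": [0,0,0],"grip": 0.6},
  {"travel": [0,0,0],"rot": [0,0,0],"grip": 0.6},
  {"travel": [0,0,-0.5],"rot": [0,0,0],"grip": 0.6},
  {"travel": [0,0,-0.8],"rot": [0,0,0],"grip": 0.6},
  {"travel": [0,0,-0.9],"rot": [0,0,0],"grip": 1},
  {"travel": [0,0,-0.6],"rot": [0,0,0],"grip": 1},
  {"travel": [0,0,0],"rot": [0,0,0],"grip": 1},
])

```text
t: 40.25
tool_pos: [475.8, -353.9, 159.7]
tcp_rot: [[0.825, 0.565, 0.006], [0.565, -0.825, -0.003], [0.003, 0.006, -1.0]]
contact_force: [0.2, -0.2, -0.0]
grip_width: 85.0
finger_force: 0.0
```

```bash
python3 look.py; python3 -c "
from h import *
go([534.3,-142,140],65)
go([534.3,-142,140],-115)"
```

```text
t 40.3
at [ 475.3 -352.8  157.3] yaw -55.6 tilt [ 0.004 -0.001] w 85.1 t 40.3
travel units [ 3.356 -2.812  0.345] rot units [ 0.02 -0.04 10.37]
at [ 475.3 -352.8  157.3] yaw -55.6 tilt [ 0.004 -0.001] w 85.1 t 40.3
travel units [ 3.356 -2.812  0.345] rot units [ 0.02 -0.04 10.37]
```

>>> arm_command([
  {"travel": [0.4,-0.35,0],"rot": [0,0,0],"grip": 1},
  {"travel": [0.7,-0.6,0],"rot": [0,0,0],"grip": 1},
  {"travel": [0.7,-0.6,0],"rot": [0,0,0],"grip": 1},
  {"travel": [0.7,-0.6,0],"rot": [0,0,0],"grip": 1},
  {"travel": [0.86,-0.66,0],"rot": [0,0,0],"grip": 1},
  {"travel": [0,0,0],"rot": [0,0,0.9],"grip": 1},
  {"travel": [0,0,0],"rot": [0,0,1],"grip": 1},
  {"travel": [0,0,0],"rot": [0,0,1],"grip": 1},
  {"travel": [0,0,0],"rot": [0,0,1],"grip": 1},
  {"travel": [0,0,0],"rot": [0,0,1],"grip": 1},
  {"travel": [0,0,0],"rot": [0,0,1],"grip": 1},
  {"travel": [0,0,0],"rot": [0,0,1],"grip": 1},
  {"travel": [0,0,0],"rot": [0,0,1],"grip": 1},
  {"travel": [0,0,0],"rot": [0,0,1],"grip": 1},
  {"travel": [0,0,0],"rot": [0,0,1],"grip": 1},
  {"travel": [0,0,0],"rot": [0,0,1],"grip": 1},
  {"travel": [0,0,0],"rot": [0,0,0],"grip": 1},
  {"travel": [0,0,0],"rot": [0,0,0],"grip": 1},
])

```text
t: 42.1
tool_pos: [531.9, -145.0, 154.5]
tcp_rot: [[0.884, -0.467, -0.001], [-0.467, -0.884, 0.0], [-0.001, 0.0, -1.0]]
contact_force: [0.0, -0.0, 1.1]
grip_width: 85.3
finger_force: 0.0
```

```bash
python3 look.py; python3 -c "
from h import *
go([534.3,-142,0],-118);print(robot.read_state()['qpos'])"
```

```text
t 42.15
scallop [630.5, -163.4] r 23.7 maxr 31.8 ear 163.8 px [220.0, 78.0]
scallop [640.1, -55.0] r 22.5 maxr 33.4 ear 157.7 px [116.0, 126.0]
scallop [535.5, -143.0] r 23.0 maxr 32.4 ear 151.6 px [250.0, 178.0]
turban [535.7, -328.5] r 13.9 maxr 31.8 ear None px [430.0, 87.0]
at [ 532.  -145.   154.6] yaw -117.9 tilt [-0.001  0.   ] w 85.4 t 42.1
travel units [ 0.015 -0.076  3.092] rot units [0.   0.01 0.02]
[-0.87109974  0.50277954  1.36981058  1.84785575 -0.52395232  1.23268724
 -1.39635082]
```

>>> arm_command([
  {"travel": [0.04,-0.07,0.6],"rot": [0,0,0],"grip": 0.8},
  {"travel": [0,0,0.8],"rot": [0,0,0],"grip": 0.8},
  {"travel": [0,0,0.8],"rot": [0,0,0],"grip": 0.8},
  {"travel": [0,0,0.5],"rot": [0,0,0],"grip": 0.8},
  {"travel": [0,0,0.25],"rot": [0,0,0],"grip": 0.8},
  {"travel": [0,0,0.12],"rot": [0,0,0],"grip": 0.8},
  {"travel": [0,0,0],"rot": [0,0,0],"grip": 0.8},
])

```text
t: 42.85
tool_pos: [535.8, -143.2, 1.7]
tcp_rot: [[0.883, -0.469, 0.0], [-0.469, -0.883, -0.0], [0.0, 0.0, -1.0]]
contact_force: [0.5, -0.3, 0.1]
grip_width: 69.0
finger_force: 0.0
```

>>> arm_command([
  {"travel": [0,0,0],"rot": [0,0,0],"grip": 0},
  {"travel": [0,0,0],"rot": [0,0,0],"grip": 0},
  {"travel": [0,0,0],"rot": [0,0,0],"grip": 0},
  {"travel": [0,0,0],"rot": [0,0,0],"grip": 0},
  {"travel": [0,0,0],"rot": [0,0,0],"grip": 0},
  {"travel": [0,0,0],"rot": [0,0,0],"grip": 0},
])

```text
t: 43.45
tool_pos: [536.5, -143.2, 3.3]
tcp_rot: [[0.883, -0.47, 0.002], [-0.47, -0.883, 0.0], [0.002, -0.001, -1.0]]
contact_force: [-4.1, 1.2, 13.2]
grip_width: 44.4
finger_force: 59.2
```

>>> arm_command([
  {"travel": [0,0,-0.4],"rot": [0,0,0],"grip": 0},
  {"travel": [0,0,-0.7],"rot": [0,0,0],"grip": 0},
  {"travel": [0,0,-0.8],"rot": [0,0,-0.6],"grip": 0},
  {"travel": [0,0,-0.8],"rot": [0,0,-1],"grip": 0},
  {"travel": [0,0,0],"rot": [0,0,-1],"grip": 0},
  {"travel": [0,0,0],"rot": [0,0,-1],"grip": 0},
  {"travel": [0,0,0],"rot": [0,0,-1],"grip": 0},
  {"travel": [0,0,0],"rot": [0,0,-1],"grip": 0},
  {"travel": [0,0,0],"rot": [0,0,-1],"grip": 0},
  {"travel": [0.2,-0.33,0],"rot": [0,0,-0.4],"grip": 0},
  {"travel": [0.31,-0.63,0],"rot": [0,0,0],"grip": 0},
  {"travel": [0.31,-0.63,0],"rot": [0,0,0],"grip": 0},
  {"travel": [0.31,-0.63,0],"rot": [0,0,0],"grip": 0},
  {"travel": [0.31,-0.63,0],"rot": [0,0,0],"grip": 0},
  {"travel": [0.31,-0.63,0],"rot": [0,0,0],"grip": 0},
  {"travel": [0.2,-0.4,0],"rot": [0,0,0],"grip": 0},
  {"travel": [0,0,0],"rot": [0,0,0],"grip": 0},
])

```text
t: 45.15
tool_pos: [591.8, 71.7, 136.4]
tcp_rot: [[0.977, 0.215, 0.0], [0.215, -0.977, 0.0], [0.0, -0.0, -1.0]]
contact_force: [-0.5, 0.6, -0.1]
grip_width: 43.7
finger_force: 61.1
```

```bash
python3 - <<'E'
from h import *
go([612,165,130]);print(np.round(robot.read_state()['qpos'],2))
P=pose('wrist');im=cams.read_camera('wrist');cv2.imwrite('pics/w7.png',im[:,:,::-1])
print(proj('wrist',[612,165,60],P))
E
```

```text
at [591.8  71.7 136.4] yaw -77.6 tilt [0. 0.] w 43.7 t 45.1
travel units [ 0.796 -1.735  0.128] 
[-1.04  0.49  1.1   1.76 -0.47  1.19 -1.16]
[[135.11320304 154.69034631]]
```

View pics/w7.png

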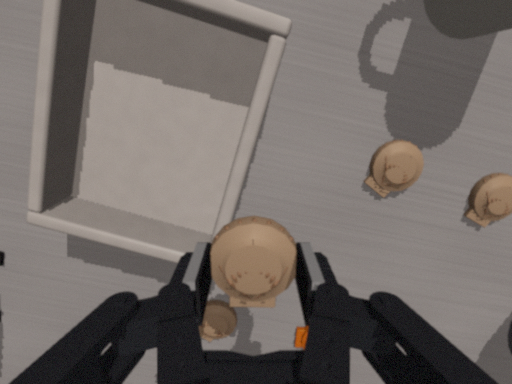

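The scallop is held in the picture; the box rim's outer corners are at (30,217), about (215,262), and (290,25).

```bash
python3 - <<'E'
from h import *
q=plane('wrist',[(28,216),(213,262),(291,27)],60);print(q.round(1),(q[0]+q[2])/2,np.linalg.norm(q[0]-q[1]),np.linalg.norm(q[1]-q[2]))
c=((q[0]+q[2])/2)[:2];d=np.radians(-5.5);X=np.array([np.cos(d),np.sin(d)])
e=q[2]-q[1];X=e[:2]/np.linalg.norm(e[:2]);Y=np.array([-X[1],X[0]]);print(np.degrees(np.arctan2(*X[::-1])))
for sx,sy in [(-42,33),(42,33),(-42,-33),(42,-33)]: 
    t=c+sx*X+sy*Y;print(sx,sy,t.round(1));go([*t,130])
E
```

```text
[[544.  242.8  60. ]
 [534.7  90.3  60. ]
 [717.9  70.4  60. ]] [630.91790152 156.59565698  60.        ] 152.7309666702175 184.20254593578812
-6.188477696880825
-42 33 [592.7 193.9]
at [591.4  68.8 136.5] yaw -77.8 tilt [ 0. -0.] w 44.2 t 45.2
travel units [ 0.557 -2.44   0.129] 
42 33 [676.2 184.9]
at [591.4  68.8 136.5] yaw -77.8 tilt [ 0. -0.] w 44.2 t 45.2
travel units [ 2.151 -1.909  0.129] 
-42 -33 [585.6 128.3]
at [591.4  68.8 136.5] yaw -77.8 tilt [ 0. -0.] w 44.2 t 45.2
travel units [ 0.14  -1.188  0.13 ] 
42 -33 [669.1 119.3]
at [591.4  68.8 136.5] yaw -77.8 tilt [ 0. -0.] w 44.2 t 45.2
travel units [ 1.734 -0.656  0.13 ]
```

Box centre is about (628,161), with X at -6°. I'll place the scallops along its long middle line at sx = 55, 0, -55, lowering each to the floor.

>>> arm_command([
  {"travel": [0.3,-0.2,0],"rot": [0,0,0],"grip": 0},
  {"travel": [0.6,-0.4,0],"rot": [0,0,0],"grip": 0},
  {"travel": [0.6,-0.4,0],"rot": [0,0,0],"grip": 0},
  {"travel": [0.6,-0.29,0],"rot": [0,0,0],"grip": 0},
  {"travel": [0.06,0,0.4],"rot": [0,0,0],"grip": 0},
  {"travel": [0,0,0.6],"rot": [0,0,0],"grip": 0},
  {"travel": [0,0,0.6],"rot": [0,0,0],"grip": 0},
  {"travel": [0,0,0.5],"rot": [0,0,0],"grip": 0},
  {"travel": [0,0,0.2],"rot": [0,0,0],"grip": 0},
  {"travel": [0,0,0],"rot": [0,0,0],"grip": 0},
  {"travel": [0,0,0],"rot": [0,0,0],"grip": 0.7},
  {"travel": [0,0,0],"rot": [0,0,0],"grip": 0.7},
  {"travel": [0,0,0],"rot": [0,0,0],"grip": 0.7},
  {"travel": [0,0,-0.5],"rot": [0,0,0],"grip": 0.7},
  {"travel": [0,0,-0.8],"rot": [0,0,0],"grip": 0.7},
  {"travel": [0,0,-0.8],"rot": [0,0,0],"grip": 1},
  {"travel": [0,0,-0.4],"rot": [0,0,0],"grip": 1},
  {"travel": [0,0,0],"rot": [0,0,0],"grip": 1},
])

```text
t: 47.0
tool_pos: [685.2, 152.3, 151.1]
tcp_rot: [[0.978, 0.209, 0.006], [0.209, -0.978, 0.002], [0.006, -0.0, -1.0]]
contact_force: [-1.0, -0.1, -0.5]
grip_width: 85.4
finger_force: 0.0
```

```bash
python3 look.py; python3 -c "
from h import *
go([639,-55,140],-113)"
```

```text
t 47.05
scallop [677.3, 149.7] r 23.4 maxr 32.3 ear -168.7 px [254.0, 189.0]
scallop [641.2, -56.6] r 21.9 maxr 35.0 ear 165.0 px [430.0, 258.0]
at [684.2 152.6 148.7] yaw -77.9 tilt [0.003 0.001] w 85.5 t 47.0
travel units [-1.754  3.871  0.166] rot units [-0.02 -0.03  6.12]
```

>>> arm_command([
  {"travel": [-0.2,0.5,0],"rot": [0,0,0],"grip": 1},
  {"travel": [-0.4,0.8,0],"rot": [0,0,0],"grip": 1},
  {"travel": [-0.4,0.8,0],"rot": [0,0,0],"grip": 1},
  {"travel": [-0.4,0.8,0],"rot": [0,0,0],"grip": 1},
  {"travel": [-0.35,0.8,0],"rot": [0,0,0],"grip": 1},
  {"travel": [0,0.17,0],"rot": [0,0,1],"grip": 1},
  {"travel": [0,0,0],"rot": [0,0,1],"grip": 1},
  {"travel": [0,0,0],"rot": [0,0,1],"grip": 1},
  {"travel": [0,0,0],"rot": [0,0,1],"grip": 1},
  {"travel": [0,0,0],"rot": [0,0,1],"grip": 1},
  {"travel": [0,0,0],"rot": [0,0,1],"grip": 1},
  {"travel": [0,0,0],"rot": [0,0,0],"grip": 1},
  {"travel": [0,0,0],"rot": [0,0,0],"grip": 1},
])

```text
t: 48.35
tool_pos: [637.8, -55.0, 145.8]
tcp_rot: [[0.926, -0.377, -0.001], [-0.377, -0.926, -0.0], [-0.001, 0.001, -1.0]]
contact_force: [-0.5, -0.0, 0.2]
grip_width: 85.2
finger_force: 0.0
```

```bash
python3 look.py; python3 -c "
from h import *
go([639,-55,2],-113);print(robot.read_state()['qpos'])"
```

```text
t 48.4
scallop [631.1, -163.0] r 23.5 maxr 31.8 ear 164.2 px [362.0, 147.0]
scallop [639.5, -55.5] r 23.2 maxr 32.8 ear 155.5 px [253.0, 180.0]
scallop [681.4, 164.2] r 20.9 maxr 35.9 ear -160.4 px [41.0, 222.0]
at [637.9 -55.  146. ] yaw -112.1 tilt [-0.001 -0.   ] w 85.3 t 48.4
travel units [ 0.023 -0.009  2.88 ] rot units [0.   0.01 0.15]
[-0.79853018  0.64687807  1.1843428   1.63503764 -0.61964152  1.28969869
 -1.46080632]
```

>>> arm_command([
  {"travel": [0.02,0,0.6],"rot": [0,0,0.15],"grip": 0.8},
  {"travel": [0,0,0.8],"rot": [0,0,0],"grip": 0.8},
  {"travel": [0,0,0.7],"rot": [0,0,0],"grip": 0.8},
  {"travel": [0,0,0.4],"rot": [0,0,0],"grip": 0.8},
  {"travel": [0,0,0.25],"rot": [0,0,0],"grip": 0.8},
  {"travel": [0,0,0.13],"rot": [0,0,0],"grip": 0.8},
  {"travel": [0,0,0],"rot": [0,0,0],"grip": 0.8},
  {"travel": [0,0,0],"rot": [0,0,0],"grip": 0},
  {"travel": [0,0,0],"rot": [0,0,0],"grip": 0},
  {"travel": [0,0,0],"rot": [0,0,0],"grip": 0},
  {"travel": [0,0,0],"rot": [0,0,0],"grip": 0},
  {"travel": [0,0,0],"rot": [0,0,0],"grip": 0},
  {"travel": [0,0,0],"rot": [0,0,0],"grip": 0},
  {"travel": [0,0,-0.4],"rot": [0,0,0],"grip": 0},
  {"travel": [0,0,-0.7],"rot": [0,0,0],"grip": 0},
  {"travel": [0,0,-0.8],"rot": [0,0,-1],"grip": 0},
  {"travel": [0,0,-0.8],"rot": [0,0,-1],"grip": 0},
  {"travel": [0,0,0],"rot": [0,0,-1],"grip": 0},
  {"travel": [0,0,0],"rot": [0,0,-1],"grip": 0},
  {"travel": [0,0,0],"rot": [0,0,0],"grip": 0},
])

```text
t: 50.4
tool_pos: [639.5, -55.7, 139.6]
tcp_rot: [[1.0, -0.003, 0.002], [-0.003, -1.0, 0.001], [0.002, -0.001, -1.0]]
contact_force: [-0.3, -0.1, -1.1]
grip_width: 43.4
finger_force: 61.0
```

```bash
python3 -c "
from h import *
go([628,161,135],-85)"
```

```text
at [639.5 -55.7 139.6] yaw -90.2 tilt [0.002 0.001] w 43.4 t 50.4
travel units [-0.242 -4.333  0.095] rot units [-0.01 -0.02 -0.9 ]
```

>>> arm_command([
  {"travel": [-0.04,-0.5,0],"rot": [0,0,0],"grip": 0},
  {"travel": [-0.04,-0.8,0],"rot": [0,0,0],"grip": 0},
  {"travel": [-0.04,-0.8,0],"rot": [0,0,0],"grip": 0},
  {"travel": [-0.04,-0.8,0],"rot": [0,0,0],"grip": 0},
  {"travel": [-0.04,-0.8,0],"rot": [0,0,0],"grip": 0},
  {"travel": [-0.04,-0.63,0],"rot": [0,0,0],"grip": 0},
  {"travel": [0,0,0.4],"rot": [0,0,0],"grip": 0},
  {"travel": [0,0,0.6],"rot": [0,0,0],"grip": 0},
  {"travel": [0,0,0.7],"rot": [0,0,0],"grip": 0},
  {"travel": [0,0,0.5],"rot": [0,0,0],"grip": 0},
  {"travel": [0,0,0.2],"rot": [0,0,0],"grip": 0},
  {"travel": [0,0,0],"rot": [0,0,0],"grip": 0},
  {"travel": [0,0,0],"rot": [0,0,0],"grip": 0.7},
  {"travel": [0,0,0],"rot": [0,0,0],"grip": 0.7},
  {"travel": [0,0,0],"rot": [0,0,0],"grip": 0.7},
  {"travel": [0,0,-0.5],"rot": [0,0,0],"grip": 0.7},
  {"travel": [0,0,-0.8],"rot": [0,0,0],"grip": 0.7},
  {"travel": [0,0,-0.8],"rot": [0,0,0],"grip": 1},
  {"travel": [0,0,-0.4],"rot": [0,0,0],"grip": 1},
  {"travel": [0,0,0],"rot": [0,0,0],"grip": 1},
])

```text
t: 52.4
tool_pos: [629.8, 161.1, 146.3]
tcp_rot: [[1.0, -0.005, 0.005], [-0.005, -1.0, 0.002], [0.005, -0.002, -1.0]]
contact_force: [0.2, 0.7, 0.2]
grip_width: 85.5
finger_force: 0.0
```

```bash
python3 look.py; python3 -c "
from h import *
go([631,-163,140],-105)"
```

```text
t 52.45
scallop [681.5, 149.5] r 24.2 maxr 92.2 ear 171.8 px [265.0, 129.0]
at [628.8 161.3 144.1] yaw -90.3 tilt [0.003 0.001] w 85.8 t 52.5
travel units [0.073 6.485 0.075] rot units [-0.02 -0.02  2.57]
```

>>> arm_command([
  {"travel": [0,0.5,0],"rot": [0,0,0],"grip": 1},
  {"travel": [0,0.8,0],"rot": [0,0,0],"grip": 1},
  {"travel": [0,0.8,0],"rot": [0,0,0],"grip": 1},
  {"travel": [0,0.8,0],"rot": [0,0,0],"grip": 1},
  {"travel": [0,0.8,0],"rot": [0,0,0],"grip": 1},
  {"travel": [0,0.8,0],"rot": [0,0,0],"grip": 1},
  {"travel": [0,0.8,0],"rot": [0,0,0],"grip": 1},
  {"travel": [0.05,0.8,0],"rot": [0,0,0],"grip": 1},
  {"travel": [0,0.38,0],"rot": [0,0,0.5],"grip": 1},
  {"travel": [0,0,0],"rot": [0,0,1],"grip": 1},
  {"travel": [0,0,0],"rot": [0,0,1],"grip": 1},
  {"travel": [0,0,0],"rot": [0,0,0],"grip": 1},
  {"travel": [0,0,0],"rot": [0,0,0],"grip": 1},
])

```text
t: 53.75
tool_pos: [628.7, -162.5, 141.6]
tcp_rot: [[0.969, -0.249, -0.001], [-0.249, -0.969, -0.0], [-0.001, 0.0, -1.0]]
contact_force: [0.2, 0.4, -0.5]
grip_width: 85.6
finger_force: 0.0
```

```bash
python3 look.py; python3 -c "
from h import *
go([631,-163,2],-105);print(robot.read_state()['qpos'])"
```

```text
t 53.8
scallop [631.3, -163.4] r 23.2 maxr 32.4 ear 163.8 px [253.0, 180.0]
turban [540.0, -326.0] r 13.4 maxr 41.4 ear None px [432.0, 228.0]
turban [468.6, -356.7] r 20.5 maxr 40.7 ear None px [464.0, 280.0]
turban [485.1, -295.1] r 16.2 maxr 42.4 ear None px [406.0, 280.0]
at [ 628.8 -162.5  141.9] yaw -104.4 tilt [-0.001  0.   ] w 85.3 t 53.8
travel units [ 4.700e-02 -2.000e-03  2.797e+00] rot units [0.   0.01 0.11]
[-0.59297699  0.64144681  1.13155284  1.6136875  -0.60060232  1.27885074
 -1.17936449]
```

All three turbans are visible in the bowl. Grasping this scallop.

>>> arm_command([
  {"travel": [0.05,0,0.6],"rot": [0,0,0.1],"grip": 0.8},
  {"travel": [0,0,0.8],"rot": [0,0,0],"grip": 0.8},
  {"travel": [0,0,0.6],"rot": [0,0,0],"grip": 0.8},
  {"travel": [0,0,0.4],"rot": [0,0,0],"grip": 0.8},
  {"travel": [0,0,0.25],"rot": [0,0,0],"grip": 0.8},
  {"travel": [0,0,0.14],"rot": [0,0,0],"grip": 0.8},
  {"travel": [0,0,0],"rot": [0,0,0],"grip": 0.8},
  {"travel": [0,0,0],"rot": [0,0,0],"grip": 0},
  {"travel": [0,0,0],"rot": [0,0,0],"grip": 0},
  {"travel": [0,0,0],"rot": [0,0,0],"grip": 0},
  {"travel": [0,0,0],"rot": [0,0,0],"grip": 0},
  {"travel": [0,0,0],"rot": [0,0,0],"grip": 0},
  {"travel": [0,0,0],"rot": [0,0,0],"grip": 0},
  {"travel": [0,0,-0.4],"rot": [0,0,0],"grip": 0},
  {"travel": [0,0,-0.7],"rot": [0,0,0],"grip": 0},
  {"travel": [0,0,-0.8],"rot": [0,0,-1],"grip": 0},
  {"travel": [0,0,-0.8],"rot": [0,0,-1],"grip": 0},
  {"travel": [0,0,0],"rot": [0,0,-0.5],"grip": 0},
  {"travel": [0,0,0],"rot": [0,0,0],"grip": 0},
])

```text
t: 55.7
tool_pos: [632.3, -164.0, 141.0]
tcp_rot: [[1.0, -0.014, 0.004], [-0.014, -1.0, 0.0], [0.004, -0.0, -1.0]]
contact_force: [0.3, 1.1, -1.1]
grip_width: 43.1
finger_force: 60.9
```

```bash
python3 -c "
from h import *
go([574,167,135])"
```

```text
at [ 632.3 -164.   141. ] yaw -90.8 tilt [0.004 0.   ] w 43.1 t 55.7
travel units [-1.258 -6.604  0.116]
```

>>> arm_command([
  {"travel": [-0.1,-0.4,0],"rot": [0,0,0],"grip": 0},
  {"travel": [-0.14,-0.8,0],"rot": [0,0,0],"grip": 0},
  {"travel": [-0.14,-0.8,0],"rot": [0,0,0],"grip": 0},
  {"travel": [-0.14,-0.8,0],"rot": [0,0,0],"grip": 0},
  {"travel": [-0.14,-0.8,0],"rot": [0,0,0],"grip": 0},
  {"travel": [-0.14,-0.8,0],"rot": [0,0,0],"grip": 0},
  {"travel": [-0.14,-0.8,0],"rot": [0,0,0],"grip": 0},
  {"travel": [-0.14,-0.8,0],"rot": [0,0,0],"grip": 0},
  {"travel": [-0.14,-0.6,0],"rot": [0,0,0],"grip": 0},
  {"travel": [0,0,0],"rot": [0,0,0],"grip": 0},
])

```text
t: 56.7
tool_pos: [573.6, 173.3, 137.2]
tcp_rot: [[1.0, -0.008, -0.002], [-0.008, -1.0, 0.001], [-0.002, -0.001, -1.0]]
contact_force: [0.2, 0.6, -1.1]
grip_width: 43.0
finger_force: 61.0
```

```bash
python3 look.py; python3 -c "
from h import *
go([576,166,18])
print(proj('wrist',[[628,161,60],[576,166,12]]))"
```

```text
t 56.75
scallop [684.4, 149.3] r 24.3 maxr 92.5 ear 172.2 px [280.0, 57.0]
at [574.2 170.1 137.5] yaw -90.6 tilt [-0.001 -0.   ] w 42.9 t 56.8
travel units [0.04  0.081 2.391] 
[[264.38278865 134.82715434]
 [257.12257561 184.35176934]]
```

>>> arm_command([
  {"travel": [0.04,0.08,0.4],"rot": [0,0,0],"grip": 0},
  {"travel": [0,0,0.6],"rot": [0,0,0],"grip": 0},
  {"travel": [0,0,0.7],"rot": [0,0,0],"grip": 0},
  {"travel": [0,0,0.4],"rot": [0,0,0],"grip": 0},
  {"travel": [0,0,0.2],"rot": [0,0,0],"grip": 0},
  {"travel": [0,0,0],"rot": [0,0,0],"grip": 0},
  {"travel": [0,0,0],"rot": [0,0,0],"grip": 0.7},
  {"travel": [0,0,0],"rot": [0,0,0],"grip": 0.7},
  {"travel": [0,0,0],"rot": [0,0,0],"grip": 0.7},
  {"travel": [0,0,-0.5],"rot": [0,0,0],"grip": 0.7},
  {"travel": [0,0,-0.8],"rot": [0,0,0],"grip": 0.7},
  {"travel": [0,0,-0.8],"rot": [0,0,0],"grip": 1},
  {"travel": [0,0,-0.4],"rot": [0,0,0],"grip": 1},
  {"travel": [0,0,0],"rot": [0,0,0],"grip": 1},
])

```text
t: 58.15
tool_pos: [579.0, 163.6, 151.5]
tcp_rot: [[1.0, -0.014, 0.005], [-0.014, -1.0, 0.002], [0.005, -0.002, -1.0]]
contact_force: [0.5, -0.3, -0.1]
grip_width: 85.4
finger_force: 0.0
```

```bash
python3 look.py; python3 -c "
from h import *
go([427,78,140],-120)
print(robot.read_state()['qpos'])"
```

```text
t 58.2
scallop [683.9, 149.7] r 24.7 maxr 144.3 ear 173.3 px [267.0, 68.0]
scallop [427.7, 109.0] r 22.0 maxr 31.7 ear 165.9 px [302.0, 306.0]
at [578.  163.7 149.5] yaw -90.8 tilt [0.002 0.002] w 85.6 t 58.2
travel units [-2.996  1.757  0.18 ] rot units [-0.02 -0.02  5.1 ]
[-1.22708891  0.52297262  1.17432159  1.73555749 -0.51243198  1.22970775
 -1.50643764]
```

The last scallop has been knocked to about (428,109). I'll unwind the wrist for a comfortable posture before going to it.

>>> arm_command([
  {"travel": [0,0,0],"rot": [0,0,-0.6],"grip": 1},
  {"travel": [0,0,0],"rot": [0,0,-1],"grip": 1},
  {"travel": [0,0,0],"rot": [0,0,-1],"grip": 1},
  {"travel": [0,0,0],"rot": [0,0,-1],"grip": 1},
  {"travel": [0,0,0],"rot": [0,0,-1],"grip": 1},
  {"travel": [0,0,0],"rot": [0,0,-1],"grip": 1},
  {"travel": [0,0,0],"rot": [0,0,-1],"grip": 1},
  {"travel": [0,0,0],"rot": [0,0,-1],"grip": 1},
  {"travel": [0,0,0],"rot": [0,0,-1],"grip": 1},
  {"travel": [0,0,0],"rot": [0,0,-1],"grip": 1},
  {"travel": [0,0,0],"rot": [0,0,-1],"grip": 1},
  {"travel": [0,0,0],"rot": [0,0,-1],"grip": 1},
  {"travel": [0,0,0],"rot": [0,0,-1],"grip": 1},
  {"travel": [0,0,0],"rot": [0,0,-1],"grip": 1},
  {"travel": [0,0,0],"rot": [0,0,-1],"grip": 1},
  {"travel": [0,0,0],"rot": [0,0,-1],"grip": 1},
  {"travel": [0,0,0],"rot": [0,0,-1],"grip": 1},
  {"travel": [0,0,0],"rot": [0,0,-1],"grip": 1},
  {"travel": [0,0,0],"rot": [0,0,-1],"grip": 1},
  {"travel": [0,0,0],"rot": [0,0,-1],"grip": 1},
])

```text
t: 60.2
tool_pos: [576.4, 163.4, 146.7]
tcp_rot: [[-0.37, 0.929, -0.002], [0.929, 0.37, -0.001], [0.0, -0.002, -1.0]]
contact_force: [-0.1, -0.8, -0.4]
grip_width: 85.5
finger_force: 0.0
```

```bash
python3 look.py; python3 -c "
from h import *
go([428,109,140],65)
print(robot.read_state()['qpos'])"
```

```text
t 60.25
scallop [427.2, 108.9] r 22.9 maxr 31.9 ear 161.7 px [92.0, 176.0]
scallop [577.2, 157.7] r 24.2 maxr 138.1 ear -4.2 px [252.0, 186.0]
at [576.4 163.3 146.8] yaw 22.1 tilt [-0.002 -0.001] w 85.8 t 60.2
travel units [ 0.109 -3.159  0.141] rot units [-0.02 -0.01 -7.49]
[-0.94594695  0.34981137  0.73649103  1.72795546 -0.25332394  1.16336493
  0.24740855]
```

>>> arm_command([
  {"travel": [0.02,-0.5,0],"rot": [0,0,0],"grip": 1},
  {"travel": [0.02,-0.7,0],"rot": [0,0,0],"grip": 1},
  {"travel": [0.02,-0.7,0],"rot": [0,0,0],"grip": 1},
  {"travel": [0.02,-0.7,0],"rot": [0,0,0],"grip": 1},
  {"travel": [0.02,-0.56,0],"rot": [0,0,-0.7],"grip": 1},
  {"travel": [0,0,0],"rot": [0,0,-1],"grip": 1},
  {"travel": [0,0,0],"rot": [0,0,-1],"grip": 1},
  {"travel": [0,0,0],"rot": [0,0,-1],"grip": 1},
  {"travel": [0,0,0],"rot": [0,0,-1],"grip": 1},
  {"travel": [0,0,0],"rot": [0,0,-1],"grip": 1},
  {"travel": [0,0,0],"rot": [0,0,-1],"grip": 1},
  {"travel": [0,0,0],"rot": [0,0,-1],"grip": 1},
  {"travel": [0,0,0],"rot": [0,0,-1],"grip": 1},
  {"travel": [0,0,0],"rot": [0,0,0],"grip": 1},
  {"travel": [0,0,0],"rot": [0,0,0],"grip": 1},
])

```text
t: 61.75
tool_pos: [427.9, 110.1, 147.6]
tcp_rot: [[-0.946, 0.324, -0.001], [0.324, 0.946, -0.0], [0.001, -0.001, -1.0]]
contact_force: [-0.6, 0.3, 0.2]
grip_width: 85.3
finger_force: 0.0
```

```bash
python3 look.py; python3 -c "
from h import *
go([428,109,2],72)
print(robot.read_state()['qpos'])"
```

```text
t 61.8
scallop [426.3, 108.2] r 22.9 maxr 31.5 ear 159.8 px [251.0, 180.0]
at [428.1 110.1 147.7] yaw 71.1 tilt [-0. -0.] w 85.4 t 61.8
travel units [-0.007 -0.02   2.914] rot units [-0.   -0.   -0.15]
[-1.17144048 -0.08594589  0.79934778  2.0848255   0.06852436  1.11821787
  0.83755605]
```

>>> arm_command([
  {"travel": [0.02,-0.05,0.6],"rot": [0,0,0],"grip": 0.8},
  {"travel": [0,0,0.8],"rot": [0,0,0],"grip": 0.8},
  {"travel": [0,0,0.7],"rot": [0,0,0],"grip": 0.8},
  {"travel": [0,0,0.4],"rot": [0,0,0],"grip": 0.8},
  {"travel": [0,0,0.27],"rot": [0,0,0],"grip": 0.8},
  {"travel": [0,0,0.14],"rot": [0,0,0],"grip": 0.8},
  {"travel": [0,0,0],"rot": [0,0,0],"grip": 0.8},
  {"travel": [0,0,0],"rot": [0,0,0],"grip": 0},
  {"travel": [0,0,0],"rot": [0,0,0],"grip": 0},
  {"travel": [0,0,0],"rot": [0,0,0],"grip": 0},
  {"travel": [0,0,0],"rot": [0,0,0],"grip": 0},
  {"travel": [0,0,0],"rot": [0,0,0],"grip": 0},
  {"travel": [0,0,0],"rot": [0,0,0],"grip": 0},
  {"travel": [0,0,-0.4],"rot": [0,0,0],"grip": 0},
  {"travel": [0,0,-0.7],"rot": [0,0,0],"grip": 0},
  {"travel": [0,0,-0.8],"rot": [0,0,0],"grip": 0},
  {"travel": [0,0,-0.8],"rot": [0,0,0],"grip": 0},
  {"travel": [0,0,0],"rot": [0,0,0],"grip": 0},
])

```text
t: 63.6
tool_pos: [429.6, 109.2, 142.8]
tcp_rot: [[-0.947, 0.321, 0.007], [0.321, 0.947, 0.007], [-0.004, 0.009, -1.0]]
contact_force: [-0.5, -0.1, -0.3]
grip_width: 43.5
finger_force: 61.1
```

```bash
python3 -c "
from h import *
go([603,162,135])
go([612,130,135])"
```

```text
at [429.6 109.2 142.8] yaw 71.3 tilt [0.007 0.007] w 43.5 t 63.6
travel units [-2.944  2.111  0.187] 
at [429.6 109.2 142.8] yaw 71.3 tilt [0.007 0.007] w 43.5 t 63.6
travel units [-3.32   1.563  0.184]
```

>>> arm_command([
  {"travel": [-0.4,0.3,0],"rot": [0,0,0],"grip": 0},
  {"travel": [-0.6,0.45,0],"rot": [0,0,0],"grip": 0},
  {"travel": [-0.6,0.45,0],"rot": [0,0,0],"grip": 0},
  {"travel": [-0.6,0.45,0],"rot": [0,0,0],"grip": 0},
  {"travel": [-0.5,0.3,0],"rot": [0,0,0],"grip": 0},
  {"travel": [-0.25,0.15,0],"rot": [0,0,0],"grip": 0},
  {"travel": [0,0,0.4],"rot": [0,0,0],"grip": 0},
  {"travel": [0,0,0.6],"rot": [0,0,0],"grip": 0},
  {"travel": [0,0,0.6],"rot": [0,0,0],"grip": 0},
  {"travel": [0,0,0.4],"rot": [0,0,0],"grip": 0},
  {"travel": [0,0,0],"rot": [0,0,0],"grip": 0},
  {"travel": [0,0,0],"rot": [0,0,0],"grip": 0.7},
  {"travel": [0,0,0],"rot": [0,0,0],"grip": 0.7},
  {"travel": [0,0,0],"rot": [0,0,0],"grip": 0.7},
  {"travel": [0,0,-0.5],"rot": [0,0,0],"grip": 0.7},
  {"travel": [0,0,-0.8],"rot": [0,0,0],"grip": 0.7},
  {"travel": [0,0,-0.8],"rot": [0,0,0],"grip": 1},
  {"travel": [0,0,-0.8],"rot": [0,0,0],"grip": 1},
  {"travel": [0,0,-0.8],"rot": [0,0,0],"grip": 1},
  {"travel": [0,0,0],"rot": [0,0,0],"grip": 1},
])

```text
t: 65.6
tool_pos: [602.7, 160.3, 229.0]
tcp_rot: [[-0.947, 0.321, 0.008], [0.321, 0.947, 0.004], [-0.007, 0.006, -1.0]]
contact_force: [0.6, -0.7, -0.7]
grip_width: 85.3
finger_force: 0.0
```

```bash
python3 - <<'E'
from h import *
print(robot.read_state()['tool_pos'])
a=cams.read_camera('side')[:,:,::-1];b=cams.read_camera('scene')[:,:,::-1];w=cams.read_camera('wrist')[:,:,::-1]
o=np.zeros((600,800,3),np.uint8);o[:300,:400]=cv2.resize(a,(400,300),interpolation=3);o[:300,400:]=cv2.resize(b,(400,300),interpolation=3);o[300:,:400]=cv2.resize(w,(400,300),interpolation=3);o[300:,400:]=cv2.resize(a[260:384,270:400],(400,300))
cv2.imwrite('pics/fin.png',o)
E
```

```text
[602.65944504 160.2550597  228.96220124]
```

View pics/fin.png

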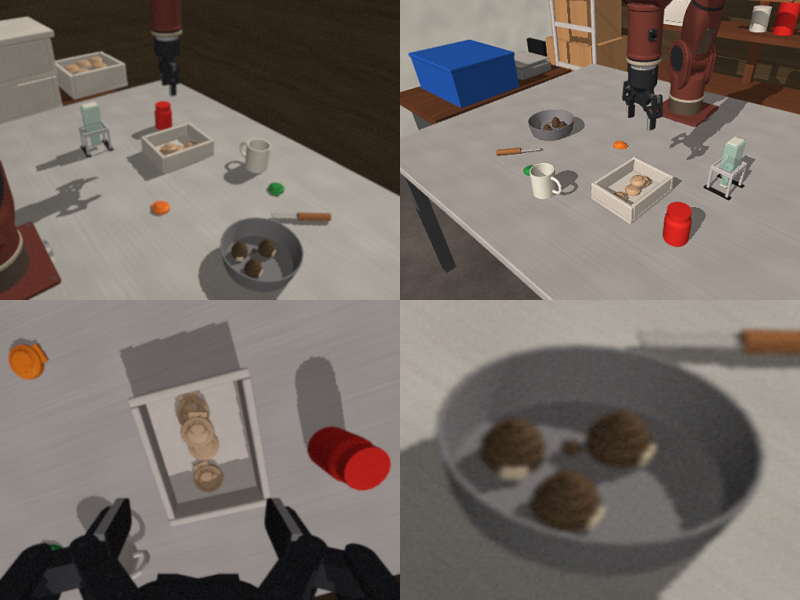

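The final views show all four scallops in the box (the fourth resting on two others). The three turbans and the periwinkle are in the bowl and the bottle is in its stand. The counter holds only the decoys, mug, jar and knife. Handing in.

```bash
python3 -c "
from rig import ticket
print(ticket.hand_in())"
```

```text
the job is handed in; nothing more can be done
None
```

I handed the job in at about 66 s; no verdict came back, but the last pictures show four scallops in the box, three turbans and the periwinkle in the bowl, and the bottle upside down in its stand.

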